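Change the batch in the battery cell tester

TASK

Change the batch in the cell tester: swing the keeper bar wide open, take every spent cell out of the pockets and put it in the black scrap tray, and stand every fresh cell from the bench nub up in a pocket of its own, fully home. Then swing the keeper bar shut over the row until it snaps into its detent, and only then push the power switch fully over to on. Leave the other things on the bench where they are, and let go of everything at the end.

Things in the scene. Friction and masses are not known exactly. Their poses are not given: they have to be found in the camera images.
- new0: A battery cell: plain grey cylinder, 26 mm diameter, 65 mm tall plus a 2 mm steel nub (9 mm diameter) in the middle of its top face; 90 g. Origin: centre of its plain flat bottom end; its z axis runs along the cell towards the nub. A fresh cell: it starts standing nub up on the bench to the left of the tester. May be absent (None).
- new1: A battery cell: plain grey cylinder, 26 mm diameter, 65 mm tall plus a 2 mm steel nub (9 mm diameter) in the middle of its top face; 90 g. Origin: centre of its plain flat bottom end; its z axis runs along the cell towards the nub. A fresh cell: it starts standing nub up on the bench to the left of the tester. May be absent (None).
- new2: A battery cell: plain grey cylinder, 26 mm diameter, 65 mm tall plus a 2 mm steel nub (9 mm diameter) in the middle of its top face; 90 g. Origin: centre of its plain flat bottom end; its z axis runs along the cell towards the nub. A fresh cell: it starts standing nub up on the bench to the left of the tester. May be absent (None).
- new3: A battery cell: plain grey cylinder, 26 mm diameter, 65 mm tall plus a 2 mm steel nub (9 mm diameter) in the middle of its top face; 90 g. Origin: centre of its plain flat bottom end; its z axis runs along the cell towards the nub. A fresh cell: it starts standing nub up on the bench to the left of the tester. May be absent (None).
- spent0: A battery cell: plain grey cylinder, 26 mm diameter, 65 mm tall plus a 2 mm steel nub (9 mm diameter) in the middle of its top face; 90 g. Origin: centre of its plain flat bottom end; its z axis runs along the cell towards the nub. A spent cell: it starts standing in one of the tester's pockets. Looks like a fresh one. May be absent (None).
- spent1: A battery cell: plain grey cylinder, 26 mm diameter, 65 mm tall plus a 2 mm steel nub (9 mm diameter) in the middle of its top face; 90 g. Origin: centre of its plain flat bottom end; its z axis runs along the cell towards the nub. A spent cell: it starts standing in one of the tester's pockets. Looks like a fresh one. May be absent (None).
- spent2: A battery cell: plain grey cylinder, 26 mm diameter, 65 mm tall plus a 2 mm steel nub (9 mm diameter) in the middle of its top face; 90 g. Origin: centre of its plain flat bottom end; its z axis runs along the cell towards the nub. A spent cell: it starts standing in one of the tester's pockets. Looks like a fresh one. May be absent (None).
- spent3: A battery cell: plain grey cylinder, 26 mm diameter, 65 mm tall plus a 2 mm steel nub (9 mm diameter) in the middle of its top face; 90 g. Origin: centre of its plain flat bottom end; its z axis runs along the cell towards the nub. A spent cell: it starts standing in one of the tester's pockets. Looks like a fresh one. May be absent (None).
- tester: The fixed cell tester: base plate 100 x 275 x 10 mm, on it a grey block 46 x 150 mm, top at 45 mm, with a row of four square pockets. Origin: on the bench under the row's middle; y runs along the row, pocket0 to pocket3. At y = -90 mm the keeper's hinge post (18 mm thick), at +90 mm the latch post (22 x 16 mm, 72 mm high, sprung roller on top), at -137 mm the power switch.
- pocket0 (a point): Centre of the mouth of pocket 0, 45 mm above the bench. The pocket is 30 x 30 mm, its floor 35 mm below the mouth; pockets are 36 mm apart, so a cell that is home stands 30 mm proud (plus nub).
- pocket1 (a point): Centre of the mouth of pocket 1, 45 mm above the bench. The pocket is 30 x 30 mm, its floor 35 mm below the mouth; pockets are 36 mm apart, so a cell that is home stands 30 mm proud (plus nub).
- pocket2 (a point): Centre of the mouth of pocket 2, 45 mm above the bench. The pocket is 30 x 30 mm, its floor 35 mm below the mouth; pockets are 36 mm apart, so a cell that is home stands 30 mm proud (plus nub).
- pocket3 (a point): Centre of the mouth of pocket 3, 45 mm above the bench. The pocket is 30 x 30 mm, its floor 35 mm below the mouth; pockets are 36 mm apart, so a cell that is home stands 30 mm proud (plus nub).
- keeper (a joint): Keeper bar angle, rad, about a vertical hinge: 0 = shut over the row; grows as it swings out over the tester's +x side to 1.6 (stop, square to the row). Steel bar 16 mm wide, 10 thick, 200 long, underside at 83 mm, 6 mm over the nubs of cells that are home. Detent: it must be pushed over a sprung roller (about 3 N at the knob, felt from 0.07 to 0.03) and snaps to 0. Elsewhere it stays where left.
- keeper_knob (a point): The middle of the upright black knob at the bar's free end: a round post 12 mm diameter, 40 mm tall, this point 20 mm under its top and 113 mm above the bench, 180 mm from the hinge axis.
- keeper_hinge (a point): A point on the keeper's vertical hinge axis, fixed to the tester, 88 mm above the bench.
- power (a joint): The power switch, rad: a toggle lever on a block. 0 = off, leaning about 29 degrees towards the tester's -x side; 1.0 = on, leaning as far to its +x side. Stays where left; pivot axis along the tester's y, 32 mm above the bench.
- power_tip (a point): Centre of the black ball (26 mm diameter) at the switch lever's end, 80 mm from its pivot.
- tray: The scrap tray, loose on the bench (350 g): open black box 160 x 130 mm, walls 50 mm high and 4 mm thick, floor 4 mm. Origin: centre of its underside; x along the 160 mm side.
- capacitor: A bystander: short aluminium can, 35 mm diameter, 28 mm tall, on the bench among the fresh cells. Origin at the centre of its underside.
- screw_jar: A bystander: small jar, 40 mm diameter, 45 mm tall, on the bench among the fresh cells. Origin at the centre of its underside.
- drive: A bystander: white external drive lying flat, 115 x 75 x 14 mm. Origin at the centre of its underside.
- driver: A bystander: screwdriver lying on the bench. Origin at the middle of its underside.
- spray: A bystander: blue spray bottle, 70 mm diameter, about 190 mm tall. Origin at the centre of its underside.

How it is judged (in metres and radians):
On the way, in this order (a step that is already met when the one before it is completed fails the run):
1. the keeper bar is swung wide open (over 1.3 rad) (value of joint keeper above 1.3 rad), for 0.2 s.
2. every spent cell is in the scrap tray and every fresh cell stands nub up, fully home in a pocket (x of new0 in the frame of tester between -0.006 and 0.006 m and y of new0 in the frame of tester between -0.066 and 0.066 m and z of each of new0, new1, new2, new3 in the frame of tester below 0.016 m and angle between each of new0, new1, new2, new3's own z axis and vertical below 0.2 rad and x of new1 in the frame of tester between -0.006 and 0.006 m and y of new1 in the frame of tester between -0.066 and 0.066 m and x of new2 in the frame of tester between -0.006 and 0.006 m and y of new2 in the frame of tester between -0.066 and 0.066 m and x of new3 in the frame of tester between -0.006 and 0.006 m and y of new3 in the frame of tester between -0.066 and 0.066 m and x of spent0 in the frame of tray between -0.078 and 0.078 m and y of spent0 in the frame of tray between -0.063 and 0.063 m and z of each of spent0, spent1, spent2, spent3 in the frame of tray below 0.046 m and x of spent1 in the frame of tray between -0.078 and 0.078 m and y of spent1 in the frame of tray between -0.063 and 0.063 m and x of spent2 in the frame of tray between -0.078 and 0.078 m and y of spent2 in the frame of tray between -0.063 and 0.063 m and x of spent3 in the frame of tray between -0.078 and 0.078 m and y of spent3 in the frame of tray between -0.063 and 0.063 m), for 0.3 s.
3. the keeper bar is shut in its detent over the loaded row, with the power still off (all of step 2 and value of joint keeper below 0.022 rad and value of joint power below 0.5 rad), for 0.3 s.
4. the power switch is on, with the keeper still shut (value of joint power above 0.85 rad and value of joint keeper below 0.022 rad), for 0.2 s.
At the end, for the whole second after the job is handed in: Keeper shut (under 0.022 rad), switch on (over 0.85 rad); each fresh cell nub up in a pocket (within 6 mm of the row line, bottom under 6 mm above the floor, tilt under 0.2 rad); each spent cell's bottom end in the scrap tray, below its rim; spent cells at rest (all of step 2 and all of step 4 and linear speed of each of spent0, spent1, spent2, spent3 below 0.03 m/s); the robot touches nothing.
It fails at once if a bystander (capacitor, screw jar, drive, screwdriver, spray bottle) is shifted more than 60 mm (distance of any of capacitor, screw_jar, drive, driver, spray from where it was at the start of the episode above 0.06 m).
It fails at once if the power is switched on while the keeper bar is open (value of joint power above 0.7 rad and value of joint keeper above 0.1 rad).
Of spent0, spent1, spent2, spent3 only 2 to 3 are there at a start; the rules pass over those that are not, and their reading is None.
Of new0, new1, new2, new3 only 3 to 4 are there at a start; the rules pass over those that are not, and their reading is None.
At some moment in a run one of tray may be knocked a few centimetres aside while the robot is not near it.
Once in a run the grip may slacken for a moment while it holds something.
It also fails if it takes over 210 s, if anything falls off the work surface, if the arm or the gripper's body presses on something with over 40 N, if the wrist force passes 120 N, or if a joint passes its speed limit or range.

ROBOT

A 6-joint arm with a two-finger parallel gripper is mounted at the origin on the work surface. World frame = base frame: x ahead of the robot, y to its left, z up, the work surface at z = 0. Lengths are in mm, angles in degrees, forces in N, time in s.
With the tool pointing down it reaches from about 375 to 825 mm from the base axis. Payload 5.5 kg.
Tool frame: the origin (TCP) lies midway between the tips of the shut fingers; the grasp point (between the pads) lies 19 mm behind it; z points along the fingers, y is the line along which they close (so a half turn about z gives the same grasp; the last joint's range is limited). The gripper opens to 85 mm and grips with 20 to 120 N. Pads are 22 mm wide; open, the fingers measure 114 mm over their backs; the gripper's body (76 mm by 85 mm) begins 54 mm behind the grasp point. The pads swing forward as they close: fully open they stand 13 mm farther back than shut.
Start: joints at [-68.239, 17.962, -2.699, 69.339, 0, 90], TCP at [222.437, -557.24, 201.299] pointing down, gripper open.
Joint ranges: [-152.73, 152.73], [-39.44, 99.34], [-58.76, 71.6], [-118.89, 123.64], [-81.53, 83.1], [-180, 180]. Speed limits (degrees/s): [136.94, 136.94, 172.46, 180, 180, 180].

INTERFACE

Orientations are given as [roll, pitch, yaw] about the fixed x, y, z axes, in that order (R = Rz(yaw) Ry(pitch) Rx(roll)).
In Python, from bench import r, imaging gives the robot as it stands. The module is installed in compiled form; this text tells all that it offers.
- The arm moves only by the tool apply_moves, never from a script. Its argument "plan" is a list of rows, each a list of 2 entries, a list of its own where there are three numbers: the shift along the tool's x, y, z in mm, then the turn about the tool's z in degrees. In form: [[[x, y, z], spin], ...]. A call has exactly 5 rows; each row shifts and turns the commanded pose from where the row before left it, along the tool's axes as they then stand; what a row does not reach is not made up. A row lasts 1/8 s, in which the tool goes at most 62.5 mm and 10.7 degrees, less where a joint would pass 70% of its speed; a pose out of reach is approached as far as the arm can. A call with a gripper value outside its range is refused whole. "fingers" is the opening, from 0 (shut) to 1 (fully open), set as the call begins (left out, the last holds). The fingers move at their own pace and stop on an object; the grip force is fixed at half the most. Time passes only in rows, so rows that do not move let the fingers close, or fill a call up. It gives the time, the measured TCP pose, the force, the opening and the grip force at its end, in the units of the state.
- r.sense(): the state, without advancing time (a new reading comes with each control period).
- imaging.snapshot(name): name is "side" or "top"; returns the picture (384x512x3 uint8, red, green, blue); there is no depth.
- imaging.camera_info(name): a dict with "mtx" (3x3 intrinsics, pixels), "extrinsics" (4x4, takes a point from world to camera coordinates). Camera axes: x right, y up, looking along -z (the intrinsics and any distortion apply to the point x, -y, -z); pixel columns grow to the right and rows downward; lengths in mm; the calibration is good to about 2 mm. A picture is of the moment at which its call begins. camera_info takes no time and is no camera call.
- r.close_job(): hands the job in; it is judged then, once.
Trained networks look in the newest picture that a camera, given by its name, has taken for a name from the list of things; names that differ only in an ending like _2 or _b are one class to them, and where a whole thing is asked for, a point or a joint stands for the part that bears it (a point fixed in the world has none). Each returns a list of dicts, best first, with "p" (0 to 1); they miss things now and then, are a little off and sometimes report something else, mostly with a low value. They report only what shows in the picture. A call takes as long as a camera call.
- imaging.find_in(camera, label): "xy" ([column, row] in pixels, amid what is visible of it).
- imaging.trace(camera, label): "mask" (384x512 bool, what is visible of it) and "xy" ([column, row] in pixels, amid what is visible of it).
- imaging.pinpoint(camera, label): "xy" ([column, row] in pixels: a listed point, or the origin of a listed thing).
The state is a dict: "t": time; "joint_pos": joint angles; "dq": joint speeds; "tau": joint torques, N m; "position": TCP position; "ee_rot": TCP orientation; "force": force on the tool from outside, world axes, zero at the start; "moment": the same for the moment, N m; "width": opening from 0.0 (shut) to 1.0 (fully open); "gripper_force": force on a finger pad.
Only numpy, scipy, OpenCV 4.12 (cv2) and the standard library are available. Lean on these libraries where they do the work, as an engineer would, in place of code of your own. Each camera call takes 0.05 s, during which the arm holds its last target. There are 200 camera calls.

## Working session

There is one attempt and no reset: what is moved stays moved. The work goes in short steps, Python scripts to look and compute and a tool call to move; the robot and the scene stay as the last step left them, time stands still between calls to the robot, and variables do not carry over. Pictures are saved under pics/ and viewed, at most 14 in all, crops included, and the job is handed in when it is done.

Besides the shell and the picture viewer there is one more tool, called in YAML: its name, and indented under it one key for each argument. apply_moves: Moves the arm, as the interface text tells. Its arguments: {"type":"object","properties":{"plan":{"type":"array","items":{"type":"array"}},"fingers":{"type":"number"}},"required":["plan"]}

```bash
mkdir -p pics; cat > h.py <<'E'
import numpy as np, cv2
from bench import r, imaging
def snap(c,name=None):
    im=imaging.snapshot(c)
    if name: cv2.imwrite('pics/'+name+'.png',cv2.cvtColor(im,cv2.COLOR_RGB2BGR))
    return im
def ray(c,uv):
    i=imaging.camera_info(c);K=np.array(i['mtx']);T=np.array(i['extrinsics'])
    d=np.linalg.inv(K)@np.array([uv[0],uv[1],1.]);d=d*[1,-1,-1]
    R=T[:3,:3];return -R.T@T[:3,3],R.T@d
def onz(c,uv,z):
    o,d=ray(c,uv);return o+d*(z-o[2])/d[2]
def proj(c,p):
    i=imaging.camera_info(c);K=np.array(i['mtx']);T=np.array(i['extrinsics'])
    q=T[:3,:3]@np.array(p,float)+T[:3,3];q=K@(q*[1,-1,-1]);return q[:2]/q[2]
E
python3 - <<'E'
from h import *
np.set_printoptions(precision=1,suppress=True)
snap('top','t0');snap('side','s0')
for c in('top','side'):print(c,imaging.camera_info(c).keys(),ray(c,(256,192)))
for n,z in [('tester',0),('pocket0',45),('pocket3',45),('keeper_knob',113),('keeper_hinge',88),('power_tip',100),('tray',0),('new0',0),('spent0',10),('capacitor',0),('screw_jar',0),('drive',0),('driver',0),('spray',0)]:
    for c in ('top','side'):
        print(n,c,[(np.array(d['xy']),round(d['p'],2),onz(c,d['xy'],z)[:2]) for d in imaging.pinpoint(c,n) if d['p']>.2])
print(r.sense())
E
```

```text
top dict_keys(['mtx', 'extrinsics']) (array([ 491.7, -149.2, 1631.7]), array([ 0.1,  0. , -1. ]))
side dict_keys(['mtx', 'extrinsics']) (array([-38. , 587.1, 971.3]), array([ 0.5, -0.6, -0.7]))
tester top [(array([227.9, 213.4]), 0.58, array([507.4,   4.9])), (array([271. , 166.7]), 0.34, array([ 678.7, -151.3]))]
tester side [(array([239.3, 257.6]), 0.91, array([500.3,  -1.1]))]
pocket0 top [(array([214.8, 214.9]), 0.97, array([501.4,  47.1])), (array([223. , 216.8]), 0.93, array([494.8,  17.9])), (array([234.2, 215.7]), 0.76, array([498.9, -21.8])), (array([243.6, 213.8]), 0.64, array([505.8, -55. ]))]
pocket0 side [(array([251.2, 234. ]), 0.97, array([505.3, -56.1])), (array([226.6, 257.6]), 0.91, array([500.1,  47.4])), (array([233.5, 250. ]), 0.64, array([503.7,  17. ])), (array([245.8, 238.2]), 0.59, array([506.4, -35.1]))]
pocket3 top [(array([214.8, 214.9]), 0.97, array([501.4,  47.1])), (array([223. , 216.8]), 0.93, array([494.8,  17.9])), (array([234.2, 215.7]), 0.76, array([498.9, -21.8])), (array([243.6, 213.8]), 0.64, array([505.8, -55. ]))]
pocket3 side [(array([251.2, 
[... 2098 characters left out ...]
(array([199.1, 151.6]), 0.51, array([733.6, 113. ]))]
driver side [(array([153.4, 243.1]), 0.89, array([715.1, 115.8]))]
spray top [(array([388.5, 207.1]), 0.8, array([ 533.3, -576.4])), (array([224.5, 216.9]), 0.45, array([494.5,  17.2]))]
spray side [(array([345.8, 153.4]), 0.7, array([ 527.9, -585.1]))]
{'t': 1.5, 'joint_pos': array([-68.2,  18. ,  -2.7,  69.3,  -0. ,  90. ]), 'dq': array([ 0. , -0. ,  0.1, -0. ,  0.1,  0.1]), 'tau': array([  0. , -53.9,  34. ,   0. ,   0. ,  -0. ]), 'position': array([ 222.4, -557.2,  201.3]), 'ee_rot': array([-180. ,    0. ,   21.8]), 'force': array([-0.4,  0.9, -0.6]), 'moment': array([ 0.,  0., -0.]), 'gripper_force': 0.0, 'width': 0.9952781254658158}
```

```bash
python3 - <<'E'
import cv2
a=cv2.imread('pics/t0.png')[140:260,110:350];cv2.imwrite('pics/t0c.png',cv2.resize(a,None,fx=3.3,fy=3.3,interpolation=cv2.INTER_CUBIC))
a=cv2.imread('pics/s0.png')[170:380,100:370];cv2.imwrite('pics/s0c.png',cv2.resize(a,None,fx=2.8,fy=2.8,interpolation=cv2.INTER_CUBIC))
E
```

```text
(no output)
```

View pics/t0c.png

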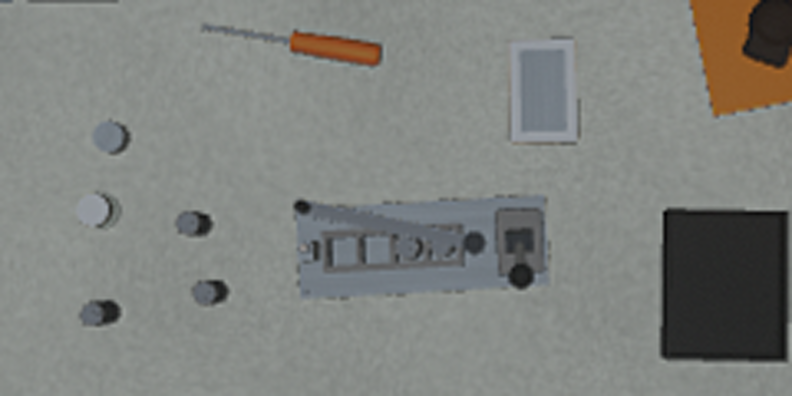

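View pics/s0c.png

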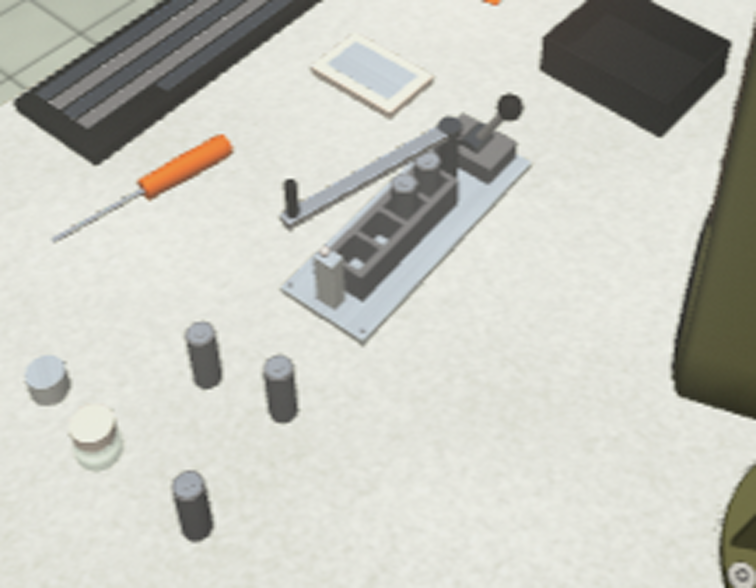

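```bash
cat >> h.py <<'E'
from scipy.optimize import least_squares
a_=np.linspace(0,2*np.pi,40,endpoint=False)
def cyl(x,y,z0,z1,rad=13):
    c=np.c_[x+rad*np.cos(a_),y+rad*np.sin(a_)]
    return np.r_[np.c_[c,0*a_+z0],np.c_[c,0*a_+z1]]
def hullc(c,P):
    h=cv2.convexHull(np.array([proj(c,p) for p in P],np.float32));m=cv2.moments(h)
    return np.array([m['m10'],m['m01']])/m['m00'],m['m00']
def solve(obs,z0,z1,rad,x0):   # obs {cam:centroid}
    f=lambda q:np.concatenate([hullc(c,cyl(q[0],q[1],z0,z1,rad))[0]-o for c,o in obs.items()])
    s=least_squares(f,x0,diff_step=1e-3);return s.x,s.fun
def cent(m):
    v,u=np.nonzero(m);return np.array([u.mean(),v.mean()]),len(u)
E
python3 - <<'E'
from h import *
np.set_printoptions(precision=1,suppress=True)
M={}
for c in('top','side'):
    for n in('new0','tester','tray','power_tip','keeper_knob'):
        for k,d in enumerate(imaging.trace(c,n)):
            if d['p']>.2:
                M[f'{c}|{n}|{k}']=d['mask'];print(c,n,k,round(d['p'],2),*cent(d['mask']))
np.savez_compressed('m0.npz',**M)
for g in[(451,192),(531,215),(435,325)]:
    obs={}
    for c in('top','side'):
        pc,A=hullc(c,cyl(*g,0,65))
        b=[cent(m) for k,m in M.items() if k.startswith(c+'|new0')]
        b=[q for q in b if np.linalg.norm(q[0]-pc)<8]
        if b: obs[c]=b[0][0];print(c,A,b[0][1],solve({c:b[0][0]},0,65,13,g))
    print(g,solve(obs,0,65,13,g))
for n,z in(('tester',10),('tray',50)):
  for c in ('top','side'):
    m=M.get(f'{c}|{n}|0')
    if m is None: continue
    u=np.argwhere(m)[:,::-1]
    rc=cv2.minAreaRect(np.array([onz(c,q,z)[:2] for q in u],np.float32));print(n,c,rc)
E
```

```text
top new0 0 0.49 [168.4 207.6] 78
top new0 1 0.42 [274.7 167.3] 618
top new0 2 0.37 [173.5 228.1] 63
top tester 0 0.94 [238.2 214.6] 2127
top tray 0 0.72 [329.6 226.5] 1764
top power_tip 0 0.57 [392.5 209.4] 512
top keeper_knob 0 0.73 [225.8 207.5] 234
side new0 0 0.77 [172.9 296.4] 243
side new0 1 0.64 [200.4 308.7] 243
side new0 2 0.59 [169.  350.3] 278
side tester 0 0.81 [243.9 248.9] 3340
side tester 1 0.64 [230.  232.3] 569
side tray 0 0.54 [243.5 249.4] 3208
side power_tip 0 0.62 [279.5 210.5] 108
side power_tip 1 0.55 [252.9 231.3] 107
side keeper_knob 0 0.85 [229.6 232.3] 634
top 69.71235453605186 63 (array([453.7, 195.7]), array([-0., -0.]))
side 256.3108148262836 243 (array([448.8, 194.1]), array([ 0., -0.]))Traceback (most recent call last):
  File "<stdin>", line 17, in <module>
  File "h.py", line 26, in solve
    s=least_squares(f,x0,diff_step=1e-3);return s.x,s.fun
    return func(*args, **kwargs)
    result = trf(vector_fun.fun, vector_fun.jac, x0, f0, J0, lb, ub, ftol, xtol,
                 gtol, max_nfev, x_scale, loss_function, tr_solver,
                 tr_option
[... 1078 characters left out ...]
^^^^^^^^^^^
    return np.atleast_1d(self.fun(x))
                         ~~~~~~~~^^^
    return self.f(x, *self.args, **self.kwargs)
           ~~~~~~^^^^^^^^^^^^^^^^^^^^^^^^^^^^^^
  File "h.py", line 25, in <lambda>
    f=lambda q:np.concatenate([hullc(c,cyl(q[0],q[1],z0,z1,rad))[0]-o for c,o in obs.items()])
                               ~~~~~^^^^^^^^^^^^^^^^^^^^^^^^^^^^
  File "h.py", line 22, in hullc
    h=cv2.convexHull(np.array([proj(c,p) for p in P],np.float32));m=cv2.moments(h)
                               ~~~~^^^^^
  File "h.py", line 14, in proj
    i=imaging.camera_info(c);K=np.array(i['mtx']);T=np.array(i['extrinsics'])
ValueError: time passes only in moves, steps and waits
```

```bash
python3 - <<'E'
s=open('h.py').read()
s=s.replace("i=imaging.camera_info(c);K=np.array(i['mtx']);T=np.array(i['extrinsics'])","K,T=cam(c)")
s=s.replace("def snap","import functools\n@functools.cache\ndef cam(c):\n    i=imaging.camera_info(c);return np.array(i['mtx']),np.array(i['extrinsics'])\ndef snap",1)
open('h.py','w').write(s)
E
cat > fit.py <<'E'
from h import *
np.set_printoptions(precision=1,suppress=True)
M=np.load('m0.npz')
for g in[(451,192),(531,215),(435,325)]:
    obs={}
    for c in('top','side'):
        pc,A=hullc(c,cyl(*g,0,65))
        b=[cent(m) for k,m in M.items() if k.startswith(c+'|new0')]
        b=[q for q in b if np.linalg.norm(q[0]-pc)<8]
        if b: obs[c]=b[0][0];print(c,A,b[0][1],solve({c:b[0][0]},0,65,13,g))
    print(g,solve(obs,0,65,13,g))
for n,z in(('tester',10),('tray',50)):
  for c in ('top','side'):
    m=M.get(f'{c}|{n}|0')
    if m is None: continue
    u=np.argwhere(m)[:,::-1]
    rc=cv2.minAreaRect(np.array([onz(c,q,z)[:2] for q in u],np.float32));print(n,c,rc)
# template fit of the tester pose: overlap edges of plate and block with image gradient
def E(c):
    g=cv2.GaussianBlur(cv2.cvtColor(cv2.imread('pics/%s0.png'%c[0]),cv2.COLOR_BGR2GRAY),(0,0),.8).astype(np.float32)
    return cv2.magnitude(cv2.Sobel(g,-1,1,0),cv2.Sobel(g,-1,0,1))
def seg(a,b,n=60):
    t=np.linspace(0,1,n)[:,None];return np.array(a)*(1-t)+np.array(b)*t
def rect(hx,y0,y1,z,skip=()):
    p=[(-hx,y0,z),(hx,y0,z),(hx,y1,z),(-hx,y1,z)]
    return [seg(p[i],p[(i+1)%4]) for i in range(4) if i not in skip]
pc=[]
for k in range(4):
    y=-54+36*k; 
    if k>1: pc+=rect(15,y-15,y+15,45)
model={c:np.concatenate(rect(50,-160,115,10)+rect(23,-75,75,45)) for c in('top','side')}
G={c:E(c) for c in model}
import scipy.optimize as so
def score(q,cs=('top','side')):
    a=np.radians(q[2]);s=0
    for c in cs:
        P=model[c];W=np.c_[q[0]+P[:,0]*np.cos(a)-P[:,1]*np.sin(a),q[1]+P[:,0]*np.sin(a)+P[:,1]*np.cos(a),P[:,2]]
        K,T=cam(c);Q=(W@T[:3,:3].T+T[:3,3])*[1,-1,-1]@K.T;Q=(Q[:,:2]/Q[:,2:]).astype(np.float32)
        s-=cv2.remap(G[c],Q[:,0].copy(),Q[:,1].copy(),1).mean()
    return s
for cs in(('top',),('side',),('top','side')):
    best=so.differential_evolution(score,[(485,520),(-20,20),(-2,8)],args=(cs,),seed=1);print(cs,best.x,best.fun)
E
python3 fit.py
```

```text
top 69.71235453605186 63 (array([453.7, 195.7]), array([-0., -0.]))
side 256.3108148262836 243 (array([448.8, 194.1]), array([ 0., -0.]))
(451, 192) (array([450.4, 194.5]), array([ 0.3,  0.9, -0.6, -0.3]))
top 70.97434463247191 78 (array([526.7, 215.1]), array([ 0., -0.]))
side 253.1334522999823 243 (array([523.4, 213. ]), array([ 0., -0.]))
(531, 215) (array([524.5, 213.5]), array([ 0.4,  0.6, -0.5, -0.1]))
side 294.6616190241184 278 (array([425.7, 313.3]), array([ 0., -0.]))
(435, 325) (array([425.7, 313.3]), array([ 0., -0.]))
tester top ((504.0467834472656, -31.894943237304688), (108.29428100585938, 275.5550537109375), 2.874553918838501)
tester side ((540.37158203125, -62.26048278808594), (185.51693725585938, 347.2332458496094), 4.211526393890381)
tray top ((463.30462646484375, -357.28607177734375), (129.5828399658203, 164.72813415527344), 89.99822235107422)
tray side ((514.5499267578125, -33.99211120605469), (174.65382385253906, 329.3815002441406), 3.1633341312408447)
('top',) [502.8  -5.3   3.6] -75.8918685913086
('side',) [495.4 -12.1   3.5] -126.5650405883789
('top', 'side') [501.1 -11.    4.5] -191.66043090820312
```

```bash
python3 - <<'E'
s=open('fit.py').read()
i=s.index("model={");t=s[:i].replace("for g in[(451,192),(531,215),(435,325)]:","for g in[]:").replace("for n,z in(('tester',10),('tray',50)):","for n,z in():")
t+='''
A=np.concatenate(rect(50,-137.5,137.5,10));B=np.concatenate(rect(23,-75,75,45));C=np.concatenate(pc)
G={c:E(c) for c in('top','side')}
import scipy.optimize as so
def score(q,cs=('top','side')):
    a=np.radians(q[2]);s=0
    P=np.concatenate([A+[0,q[3],0],B,C])
    W=np.c_[q[0]+P[:,0]*np.cos(a)-P[:,1]*np.sin(a),q[1]+P[:,0]*np.sin(a)+P[:,1]*np.cos(a),P[:,2]]
    for c in cs:
        K,T=cam(c);Q=(W@T[:3,:3].T+T[:3,3])*[1,-1,-1]@K.T;Q=(Q[:,:2]/Q[:,2:]).astype(np.float32)
        s-=cv2.remap(G[c],Q[:,0].copy(),Q[:,1].copy(),1).mean()/G[c].mean()
    return s
for cs in(('top',),('side',),('top','side')):
    best=so.differential_evolution(score,[(485,520),(-20,20),(-2,8),(-45,-10)],args=(cs,),seed=1);print(cs,best.x,best.fun)
q=best.x
for c in('top','side'):
    im=cv2.resize(cv2.imread('pics/%s0.png'%c[0]),None,fx=5,fy=5,interpolation=cv2.INTER_CUBIC)
    a=np.radians(q[2]);P=np.concatenate([A+[0,q[3],0],B,C]);W=np.c_[q[0]+P[:,0]*np.cos(a)-P[:,1]*np.sin(a),q[1]+P[:,0]*np.sin(a)+P[:,1]*np.cos(a),P[:,2]]
    for w in W:
        u=proj(c,w)*5+2;cv2.circle(im,(int(u[0]),int(u[1])),0,(0,0,255),-1)
    cv2.imwrite('pics/ov_%s.png'%c,im[900:1200,980:1420] if c=='top' else im[940:1400,970:1470])
a=cv2.imread('pics/ov_top.png');b=cv2.imread('pics/ov_side.png');H=600
o=np.zeros((460,940,3),np.uint8);o[:300,:440]=a;o[:460,440:]=b;cv2.imwrite('pics/ov.png',cv2.resize(o,(800,391)))
'''
open('fit2.py','w').write(t)
E
python3 fit2.py
```

```text
('top',) [502.3  -4.4   3.9 -26. ] -3.3057916164398193
('side',) [499.6  -9.7   1.7 -35.2] -4.433504104614258
('top', 'side') [501.5  -8.5   3.7 -19.1] -7.407927513122559
```

View pics/ov.png

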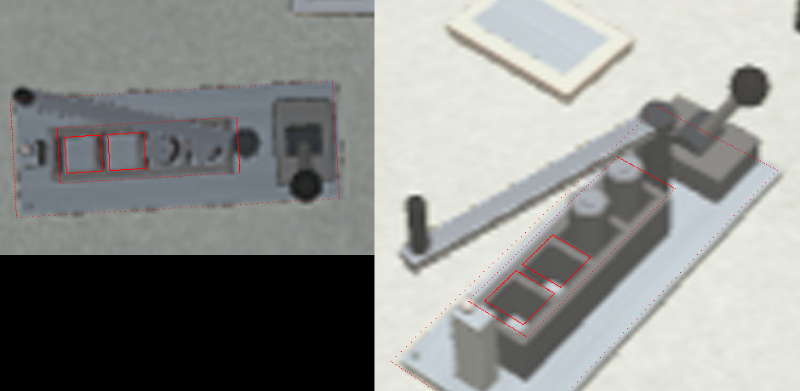

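```bash
cat >> h.py <<'E'
def plan(goals,start=None):
    """goals: list of (x,y,z,yaw,maxstep); prints tool-frame rows in calls of 5, from commanded/measured pose (tool down)"""
    if start is None:
        s=r.sense();p=np.array(s['position'],float);w=s['ee_rot'][2]
    else: p=np.array(start[:3],float);w=start[3]
    out=[]
    for x,y,z,yaw,st in goals:
        g=np.array([x,y,z],float);d=(w-yaw+180)%360-180
        n=max(1,int(np.ceil(max(np.linalg.norm(g-p)/st,abs(d)/9))))
        for k in range(n):
            dp=(g-p)/(n-k);c,s_=np.cos(np.radians(w)),np.sin(np.radians(w))
            t=[round(float(v),1) if n-k==1 else round(float(v)) for v in (dp[0]*c+dp[1]*s_,dp[0]*s_-dp[1]*c,-dp[2])]
            sp=round(((w-yaw+180)%360-180)/(n-k),1 if n-k==1 else 0)
            p=p+[t[0]*c+t[1]*s_,t[0]*s_-t[1]*c,-t[2]];w-=sp;out.append([t,sp])
    while len(out)%5: out.append([[0,0,0],0])
    for i in range(0,len(out),5): print(str(out[i:i+5]).replace(' ',''))
    print('end',p,w)
E
python3 -c "
from h import *
for n,z in(('keeper_knob',113),('keeper_hinge',88)):
    c=[]
    for cm,uv in ((('top',(204.9,201.1)),('side',(204.9,239.8))) if n=='keeper_knob' else (('top',(250.8,214.6)),('side',(260.4,216.5)))):
        c.append(ray(cm,uv))
    A=np.r_[[np.r_[np.eye(3)[i],-np.eye(2)[k]@np.array([c[0][1],c[1][1]])[:,i]*0] for k in range(2) for i in range(3)]]
    A=np.zeros((6,5));b=np.zeros(6)
    for k in range(2):
        A[3*k:3*k+3,:3]=np.eye(3);A[3*k:3*k+3,3+k]=-c[k][1];b[3*k:3*k+3]=c[k][0]
    print(n,np.linalg.lstsq(A,b,rcond=None)[0][:3])
plan([(222,-557,201,77,40),(545,79,200,77,55),(545,79,150,77,30),(545,79,105,77,20)])
"
```

```text
keeper_knob [547.64135477  74.25479769 101.66440755]
keeper_hinge [500.76452627 -84.18906875  94.17825899]
[[[0,0,0],np.float64(-8.0)],[[0,0,0],np.float64(-8.0)],[[0,0,0],np.float64(-8.0)],[[0,0,0],np.float64(-8.0)],[[0,0,0],np.float64(-8.0)]]
[[[0,0,0],np.float64(-8.0)],[[0.1,-0.5,0.3],np.float64(-7.2)],[[53,13,0],np.float64(-0.0)],[[53,13,0],np.float64(-0.0)],[[53,13,0],np.float64(-0.0)]]
[[[53,13,0],np.float64(-0.0)],[[53,13,0],np.float64(-0.0)],[[53,13,0],np.float64(-0.0)],[[53,13,0],np.float64(-0.0)],[[54,13,0],np.float64(-0.0)]]
[[[53,13,0],np.float64(-0.0)],[[54,14,0],np.float64(-0.0)],[[53,13,0],np.float64(-0.0)],[[54,14,0],np.float64(-0.0)],[[53.4,13.2,1.0],np.float64(-0.0)]]
[[[0,0,25],np.float64(-0.0)],[[0.0,-0.0,25.0],np.float64(-0.0)],[[0,0,15],np.float64(-0.0)],[[0,0,15],np.float64(-0.0)],[[0.0,-0.0,15.0],np.float64(-0.0)]]
end [545.01669698  78.95285262 104.98801575] 76.95896956425386
```

apply_moves:
  plan:
    - [[0,0,0],-9]
    - [[0,0,0],-9]
    - [[0,0,0],-9]
    - [[0,0,0],-9]
    - [[0,0,0],-9]
  fingers: 0.45

```text
t: 2.62
position: [222.4, -557.3, 201.3]
ee_rot: [-180.0, 0.0, 67.1]
force: [0.4, 0.0, -0.7]
width: 0.449
gripper_force: 0.0
```

apply_moves:
  plan:
    - [[0,0,0],-10]
    - [[53,13,0],0]
    - [[53,13,0],0]
    - [[53,13,0],0]
    - [[53,13,0],0]

```text
t: 3.25
position: [322.2, -361.3, 201.4]
ee_rot: [180.0, 0.0, 76.7]
force: [-0.0, 0.1, 0.2]
width: 0.451
gripper_force: 0.0
```

apply_moves:
  plan:
    - [[53,13,0],0]
    - [[53,13,0],0]
    - [[53,13,0],0]
    - [[53,13,0],0]
    - [[53,13,0],0]

```text
t: 3.88
position: [446.3, -118.1, 201.6]
ee_rot: [179.9, 0.0, 76.8]
force: [0.6, -0.5, 0.5]
width: 0.451
gripper_force: 0.0
```

apply_moves:
  plan:
    - [[53,13,0],0]
    - [[53,13,0],0]
    - [[53,13,0],0]
    - [[53,13,0],0]
    - [[0,0,0],0]

```text
t: 4.5
position: [546.0, 77.9, 200.9]
ee_rot: [180.0, -0.0, 77.0]
force: [-0.4, -0.7, -0.1]
width: 0.449
gripper_force: 0.0
```

apply_moves:
  plan:
    - [[0,0,24],0]
    - [[0,0,24],0]
    - [[0,0,24],0]
    - [[0,0,24],0]
    - [[0,0,0],0]

```text
t: 5.12
position: [542.6, 73.6, 103.7]
ee_rot: [-179.8, 0.1, 76.7]
force: [0.8, 0.1, -0.1]
width: 0.454
gripper_force: 0.0
```

apply_moves:
  plan:
    - [[-0.4,12.4,0],4]
    - [[-0.4,12.4,0],4]
    - [[-0.4,12.4,0],4]
    - [[-0.4,12.4,0],4]
    - [[-0.4,12.4,0],4]

```text
t: 5.75
position: [602.4, 49.8, 106.9]
ee_rot: [179.9, -0.0, 56.6]
force: [-0.0, 0.1, -0.0]
width: 0.447
gripper_force: 0.0
```

apply_moves:
  plan:
    - [[-0.4,12.4,0],4]
    - [[-0.4,12.4,0],4]
    - [[-0.4,12.4,0],4]
    - [[-0.4,12.4,0],4]
    - [[-0.4,12.4,0],4]

```text
t: 6.38
position: [647.4, 7.5, 106.9]
ee_rot: [179.9, -0.1, 36.6]
force: [0.9, -0.2, -0.5]
width: 0.447
gripper_force: 0.0
```

```bash
python3 -c "
from h import *
a=snap('side');cv2.imwrite('pics/s1.png',cv2.resize(cv2.cvtColor(a,4)[100:340,80:380],None,fx=2.5,fy=2.5));print(r.sense()['force'])"
```

```text
[ 0.77288453 -0.31290802 -0.08235143]
```

View pics/s1.png

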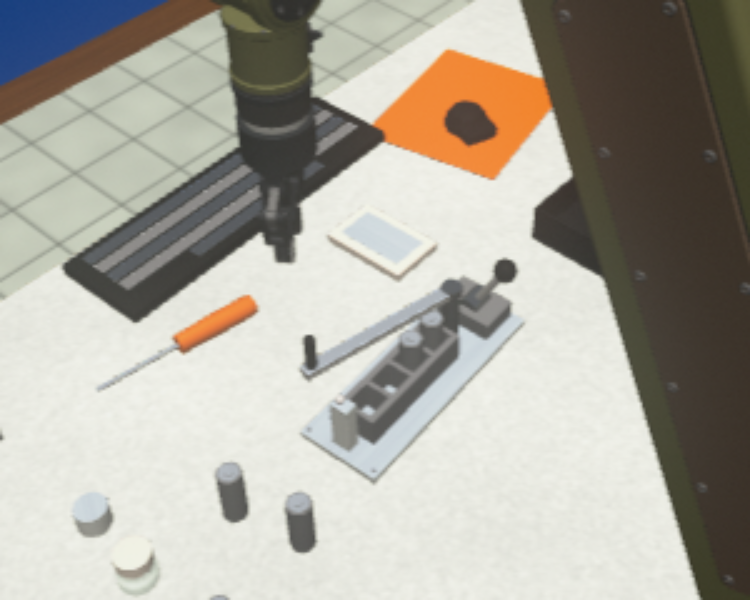

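```bash
python3 -c "
from h import *
print(proj('side',(647.4,7.5,106.9)),proj('top',(647.4,7.5,106.9)),r.sense()['position'],r.sense()['t'])
print(cam('side'))
a=snap('top');cv2.imwrite('pics/t1.png',cv2.resize(cv2.cvtColor(a,4)[100:250,140:340],None,fx=4,fy=4))"
```

```text
[195.69988309 206.03804682] [224.57453342 172.09986765] [648.33420933   6.1893884  106.9356154 ] 6.425
(array([[460.25742348,   0.        , 256.01369049],
       [  0.        , 460.25742348, 191.46379225],
       [  0.        ,   0.        ,   1.        ]]), array([[-7.64681306e-01, -6.44279561e-01,  1.28975526e-02,
         3.36666331e+02],
       [ 4.42156712e-01, -5.10015987e-01,  7.37821886e-01,
        -4.00407793e+02],
       [-4.68785603e-01,  5.69901343e-01,  6.74872224e-01,
        -1.00794768e+03],
       [ 0.00000000e+00,  0.00000000e+00,  0.00000000e+00,
         1.00000000e+00]]))
```

View pics/t1.png

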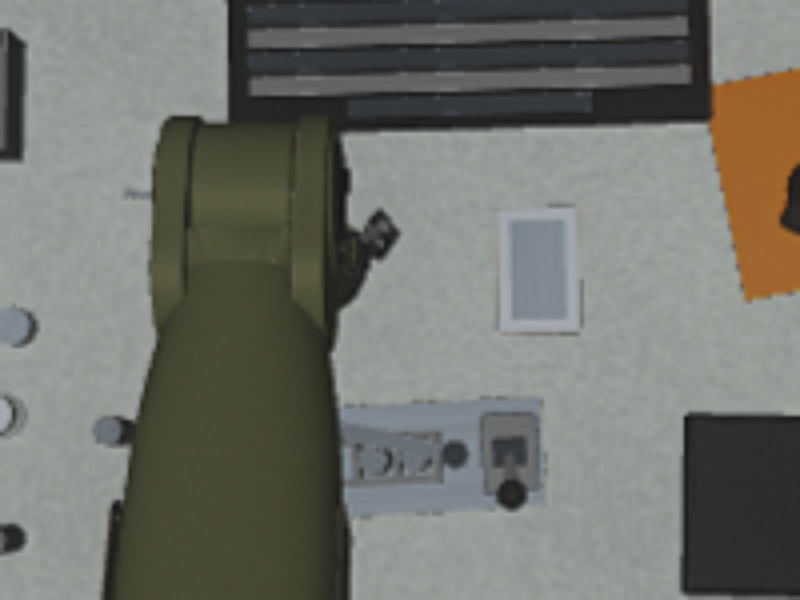

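```bash
python3 -c "
from h import *
np.set_printoptions(precision=1,suppress=True)
for z in (133,113,93): print(z,onz('side',(204,235+ (133-z)*11/40),z),onz('top',(202+(133-z)*0,201.5),z))
for P in [(547,74),(540,82),(535,90)]:
  print(P,[ (proj('side',(*P,z)),proj('top',(*P,z))) for z in(133,93)])
"
```

```text
133 [538.8  82.8 133. ] [545.5  79.8 133. ]
113 [539.6  83.7 113. ] [546.2  82.8 113. ]
93 [540.2  85.   93. ] [546.9  85.9  93. ]
(547, 74) [(array([204.2, 231.4]), array([203.7, 201.1])), (array([205.2, 242.1]), array([205.4, 201.5]))]
(540, 82) [(array([203.9, 234.6]), array([201.3, 203.1])), (array([204.9, 245.4]), array([203.1, 203.5]))]
(535, 90) [(array([203. , 237.4]), array([198.9, 204.6])), (array([204.1, 248.2]), array([200.8, 205. ]))]
```

apply_moves:
  plan:
    - [[0,0,-20],0]
    - [[0,0,-20],0]
    - [[0,0,-20],0]
    - [[0.9,-24.8,0],-8]
    - [[0.9,-24.8,0],-8]

```text
t: 7.1
position: [615.5, 47.4, 166.6]
ee_rot: [179.9, -0.1, 53.1]
force: [-0.6, -0.5, 0.1]
width: 0.448
gripper_force: 0.0
```

apply_moves:
  plan:
    - [[0.9,-24.8,0],-8]
    - [[0.9,-24.8,0],-8]
    - [[0.9,-24.8,0],-8]
    - [[0,0,0],0]
    - [[0,0,0],0]

```text
t: 7.72
position: [553.2, 85.3, 166.1]
ee_rot: [179.9, -0.0, 76.7]
force: [-0.2, -0.8, 0.1]
width: 0.447
gripper_force: 0.0
```

```bash
python3 -c "
from h import *
a=snap('side');cv2.imwrite('pics/s2.png',cv2.resize(cv2.cvtColor(a,4)[170:290,150:300],None,fx=5,fy=5,interpolation=2));p=r.sense()['position'];print(p,(proj('side',p)-[150,170])*5)"
```

```text
[553.34155233  85.23190352 165.83263102] [240.57612725 267.11758626]
```

View pics/s2.png

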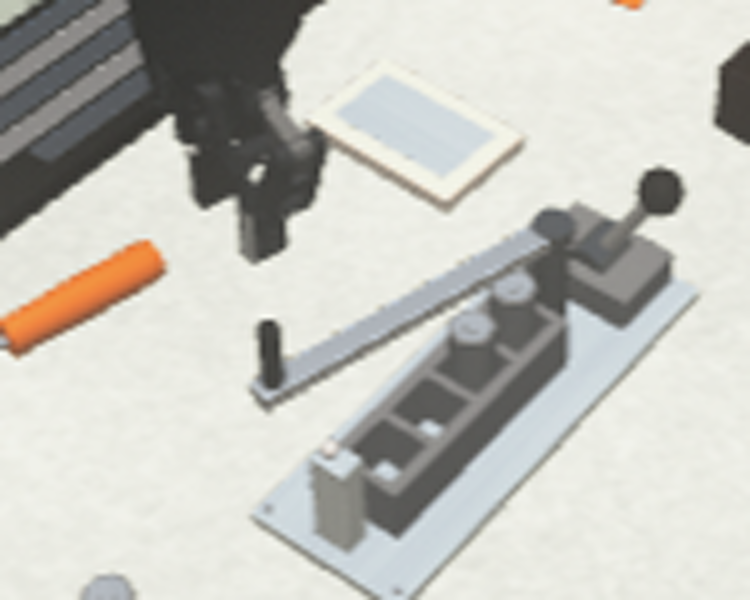

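```bash
python3 -c "
from h import *
f=lambda p:(proj('side',p)-[150,170])*5
for p in [(571.5,81,166),(535,89.5,166),(571,81,172),(535,89.5,172),(541,83,93),(541,83,133),(553,85,185),(549,66.5,170),(557.6,103.7,170)]: print(p,f(p))
print(r.sense())"
```

```text
(571.5, 81, 166) [220.40458171 244.34202181]
(535, 89.5, 166) [261.31820222 290.08806917]
(571, 81, 172) [220.16340458 236.1760002 ]
(535, 89.5, 172) [260.48447791 281.43378809]
(541, 83, 93) [271.6558676  376.94906996]
(541, 83, 133) [266.50817914 323.02384269]
(553, 85, 185) [238.5292755 239.3286374]
(549, 66.5, 170) [274.03042797 244.13259187]
(557.6, 103.7, 170) [205.85692567 278.14357252]
{'t': 7.775, 'joint_pos': array([ 8.76266256e+00,  1.45408976e+01, -1.19509485e+01,  6.34377439e+01,
       -9.52394140e-03,  1.12075144e+02]), 'dq': array([-0.1934063 ,  0.54333341,  0.15790957, -0.06002103,  0.08173939,
       -0.2667799 ]), 'tau': array([ 2.81776311e-01, -4.98589075e+01,  3.29610515e+01,  6.22142293e-02,
        1.17879192e-02,  2.71918543e-03]), 'position': array([553.34155233,  85.23190352, 165.83263102]), 'ee_rot': array([ 1.79931172e+02, -1.76358852e-02,  7.66875233e+01]), 'force': array([ 0.04390542, -0.34569324, -0.01050076]), 'moment': array([-0.05463058, -0.01796645,  0.05961496]), 'gripper_force': 0.0, 'width': 0.4497835582083997}
```

apply_moves:
  plan:
    - [[-5,-11.5,0],0]
    - [[0,0,20],0]
    - [[0,0,20],0]
    - [[0,0,20],0]
    - [[0,0,18],0]

```text
t: 8.4
position: [539.5, 82.7, 86.5]
ee_rot: [-180.0, 0.0, 76.7]
force: [-0.1, -0.8, 0.2]
width: 0.451
gripper_force: 0.0
```

apply_moves:
  plan:
    - [[0,0,0],0]
    - [[-0.4,12.6,0],4]
    - [[-0.4,12.6,0],4]
    - [[-0.4,12.6,0],4]
    - [[0,0,0],0]

```text
t: 9.02
position: [576.8, 70.6, 88.2]
ee_rot: [179.9, -0.0, 64.7]
force: [-0.3, 0.2, 0.1]
width: 0.451
gripper_force: 0.0
```

```bash
python3 -c "
from h import *
a=snap('side');cv2.imwrite('pics/s3.png',cv2.resize(cv2.cvtColor(a,4)[170:290,150:300],None,fx=5,fy=5,interpolation=2));p=r.sense()['position'];print(p,(proj('side',p)-[150,170])*5)"
```

```text
[576.07002663  70.72572705  87.91442725] [240.49075298 335.62028451]
```

View pics/s3.png

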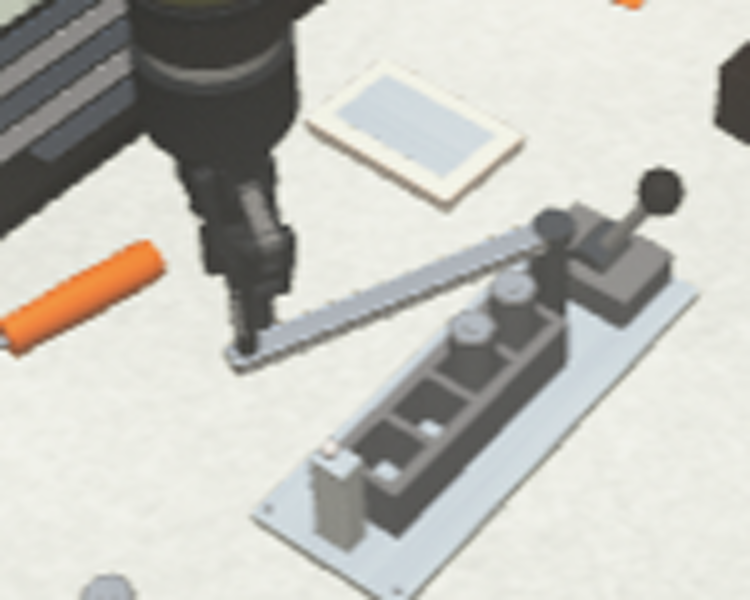

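apply_moves:
  plan:
    - [[3.6,12.6,0],4]
    - [[-0.4,12.6,0],4]
    - [[-0.4,12.6,0],4]
    - [[-0.4,12.6,0],4]
    - [[-0.4,12.6,0],4]

```text
t: 9.7
position: [628.6, 38.7, 87.7]
ee_rot: [-180.0, -0.0, 44.7]
force: [-1.0, 0.9, 0.4]
width: 0.445
gripper_force: 0.1
```

apply_moves:
  plan:
    - [[-0.4,12.6,0],4]
    - [[-0.4,12.6,0],4]
    - [[-0.4,12.6,0],4]
    - [[-0.4,12.6,0],4]
    - [[-0.4,12.6,0],4]

```text
t: 10.32
position: [664.5, -12.8, 87.7]
ee_rot: [-180.0, 0.0, 24.7]
force: [0.5, 0.3, 0.9]
width: 0.451
gripper_force: 0.1
```

apply_moves:
  plan:
    - [[-0.4,12.6,0],4]
    - [[-0.4,12.6,0],4]
    - [[-0.4,12.6,0],4]
    - [[-0.4,12.6,0],4]
    - [[-0.4,12.6,0],4]

```text
t: 10.95
position: [680.6, -73.5, 87.7]
ee_rot: [-180.0, 0.0, 4.7]
force: [0.1, 0.4, -0.5]
width: 0.452
gripper_force: 0.1
```

apply_moves:
  plan:
    - [[-0.4,12.6,0],4]
    - [[0,0,0],0]
    - [[0,0,0],0]
    - [[0,0,-40],0]
    - [[0,0,-50],0]

```text
t: 11.58
position: [680.3, -85.2, 176.9]
ee_rot: [-180.0, 0.2, 0.9]
force: [1.4, -0.1, 0.1]
width: 0.451
gripper_force: 0.0
```

```bash
python3 - <<'E'
from h import *
np.set_printoptions(precision=1,suppress=True)
snap('side','s0');a=cv2.imread('pics/s0.png');cv2.imwrite('pics/s4.png',cv2.resize(a[140:300,130:330],None,fx=4,fy=4,interpolation=2))
print([(d['xy'],d['p'],onz('side',d['xy'],113)) for d in imaging.pinpoint('side','keeper_knob')[:2]],r.sense()['position'])
E
```

```text
[([208.2, 185.4], 0.96, array([675.5, -69.3, 113. ])), ([252.4, 233.6], 0.66, array([464. , -11.8, 113. ]))] [685.1 -85.7 184.1]
```

View pics/s4.png

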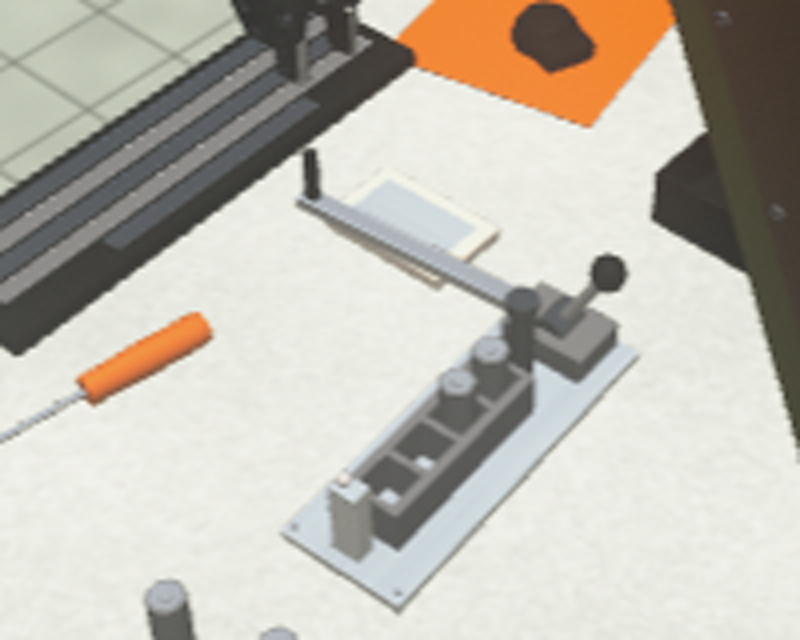

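```bash
python3 - <<'E'
s=open('fit2.py').read()
s=s.replace("A=np.concatenate(rect(50,-137.5,137.5,10));","A=np.concatenate(rect(50,-137.5,137.5,10)+[seg((-23,y,45),(23,y,45)) for y in(-75,75)]*0);L=[seg((-11,79+3,72),(11,79+3,72))]*0;")
s=s.replace("s-=cv2","wt=np.r_[np.full(len(A),.5),np.ones(len(B)+len(C))]\n        s-=cv2").replace(".mean()/G[c].mean()"," .ravel()@wt/wt.sum()/G[c].mean()")
s=s.replace("(-2,8),(-45,-10)","(1,6),(-35,-10)").replace("pics/ov.png","pics/ov2.png")
open('fit3.py','w').write(s)
E
python3 fit3.py
```

```text
('top',) [502.5  -4.3   3.8 -25.6] -3.3113571556819754
('side',) [499.8  -9.5   2.  -34.9] -4.628136130918695
('top', 'side') [501.3  -3.6   3.2 -24. ] -7.612396424603796
```

View pics/ov2.png

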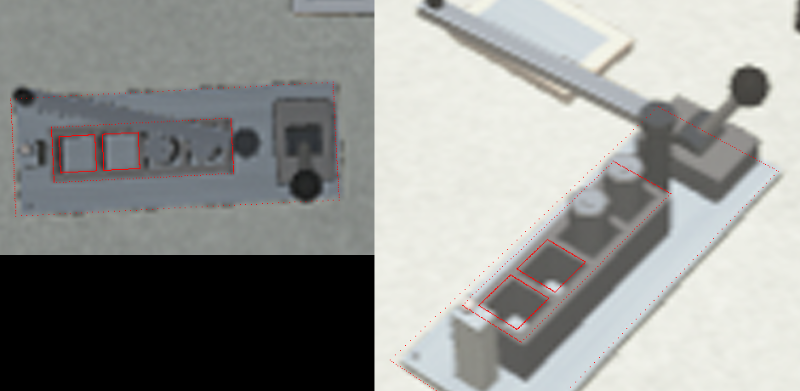

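```bash
sed -i 's/out.append(\[t,sp\])/out.append([t,float(sp)])/' h.py; python3 -c "
from h import *
plan([(685,-86,200,3,30),(502.3,-21.6,190,93.2,45),(502.3,-21.6,110,93.2,35)])"
```

```text
[[[-0.1,0.3,-15.9],-2.1],[[-16,-7,1],-8.0],[[-15,-9,1],-8.0],[[-14,-11,1],-8.0],[[-12,-13,1],-8.0]]
[[[-10,-14,1],-8.0],[[-8,-16,1],-8.0],[[-6,-17,1],-8.0],[[-4,-17,1],-9.0],[[-1,-18,1],-8.0]]
[[[1,-17,1],-9.0],[[4.6,-17.1,0.0],-8.2],[[0,0,27],-0.0],[[0,0,27],-0.0],[[-0.1,0.0,26.0],-0.0]]
end [502.26331676 -21.6499516  110.03498363] 93.17387784684337
```

apply_moves:
  plan:
    - [[0,0,-16],-2]
    - [[-16,-7,1],-8]
    - [[-15,-9,1],-8]
    - [[-14,-11,1],-8]
    - [[-12,-13,1],-8]
  fingers: 0.7

```text
t: 12.3
position: [614.2, -61.2, 188.7]
ee_rot: [-179.9, 0.1, 35.2]
force: [-1.0, 0.1, 0.1]
width: 0.702
gripper_force: 0.0
```

apply_moves:
  plan:
    - [[-10,-14,1],-8]
    - [[-8,-16,1],-8]
    - [[-6,-17,1],-8]
    - [[-4,-17,1],-9]
    - [[-1,-18,1],-8]

```text
t: 12.92
position: [530.7, -31.7, 183.8]
ee_rot: [-179.9, 0.0, 76.2]
force: [0.4, 0.1, 2.0]
width: 0.699
gripper_force: 0.0
```

apply_moves:
  plan:
    - [[1,-17,1],-9]
    - [[4.5,-17,0],-8]
    - [[0,0,27],0]
    - [[0,0,27],0]
    - [[0,0,26],0]

```text
t: 13.55
position: [498.4, -20.7, 102.3]
ee_rot: [-179.9, -0.0, 92.9]
force: [-0.1, 0.5, -0.3]
width: 0.697
gripper_force: 0.0
```

```bash
python3 -c "
from h import *
a=snap('side');cv2.imwrite('pics/s5.png',cv2.resize(cv2.cvtColor(a,4)[180:290,170:310],None,fx=5,fy=5,interpolation=2));print(r.sense()['position'],r.sense()['ee_rot'])
plan([(502.3,-21.6,46,93.2,13)])"
```

```text
[496.08042041 -20.59996839  98.99769284] [-1.79658137e+02 -3.60095104e-02  9.28879791e+01]
[[[0,1,11],-0.0],[[0,1,10],-0.0],[[0,1,11],-0.0],[[-1,2,10],-0.0],[[-0.3,1.2,11.0],-0.3]]
end [502.33804453 -21.58594022  45.99769284] 93.18797908709188
```

View pics/s5.png

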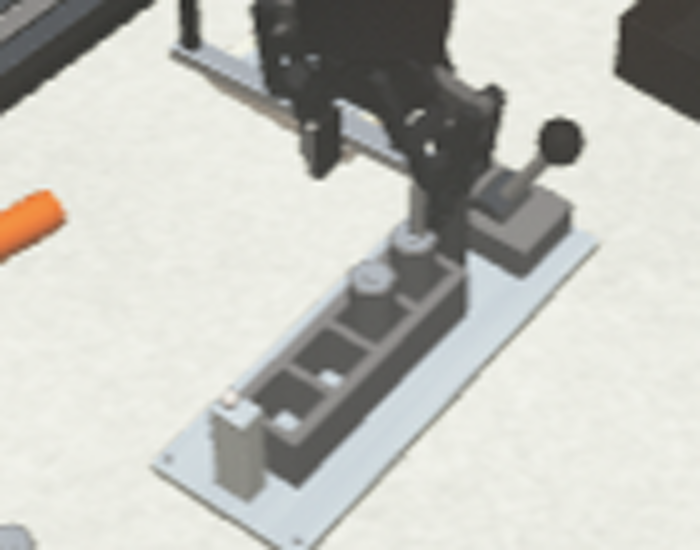

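apply_moves:
  plan:
    - [[0,0,0],0]
    - [[0,0,0],0]
    - [[0,0,0],0]
    - [[0,0,0],0]
    - [[0,0,0],0]

```text
t: 14.22
position: [499.4, -21.1, 103.6]
ee_rot: [180.0, 0.0, 92.8]
force: [0.3, 0.5, 0.3]
width: 0.699
gripper_force: 0.0
```

apply_moves:
  plan:
    - [[-0.5,3,12],0]
    - [[0,0,15],0]
    - [[0,0,14],0]
    - [[0,0,10],0]
    - [[0,0,6],0]

```text
t: 14.85
position: [501.7, -21.4, 45.3]
ee_rot: [-179.9, -0.0, 92.8]
force: [-1.0, 0.5, 0.4]
width: 0.701
gripper_force: 0.0
```

apply_moves:
  plan:
    - [[0,0,0],0]
    - [[0,0,0],0]
    - [[0,0,0],0]
    - [[0,0,0],0]
    - [[0,0,0],0]
  fingers: 0

```text
t: 15.48
position: [502.4, -21.4, 46.5]
ee_rot: [180.0, 0.0, 92.8]
force: [1.0, 0.7, 0.1]
width: 0.001
gripper_force: 0.0
```

apply_moves:
  plan:
    - [[0,0,0],0]
    - [[0,0,0],0]
    - [[0,0,0],0]
    - [[0,0,0],0]
    - [[0,0,0],0]

```text
t: 16.1
position: [502.2, -21.4, 46.3]
ee_rot: [-180.0, 0.0, 92.8]
force: [-0.9, -0.3, 0.0]
width: -0.002
gripper_force: 0.0
```

```bash
python3 -c "
from h import *
a=snap('side');cv2.imwrite('pics/s6.png',cv2.resize(cv2.cvtColor(a,4)[180:290,170:310],None,fx=5,fy=5,interpolation=2));p=r.sense()['position'];print((proj('side',p)-[170,180])*5)
print((proj('side',(502,-21.6,75))-[170,180])*5)
a=snap('top');cv2.imwrite('pics/t6.png',cv2.cvtColor(a,4))
"
```

```text
[368.04557155 307.83078628]
[368.34302918 271.39537227]
```

View pics/s6.png

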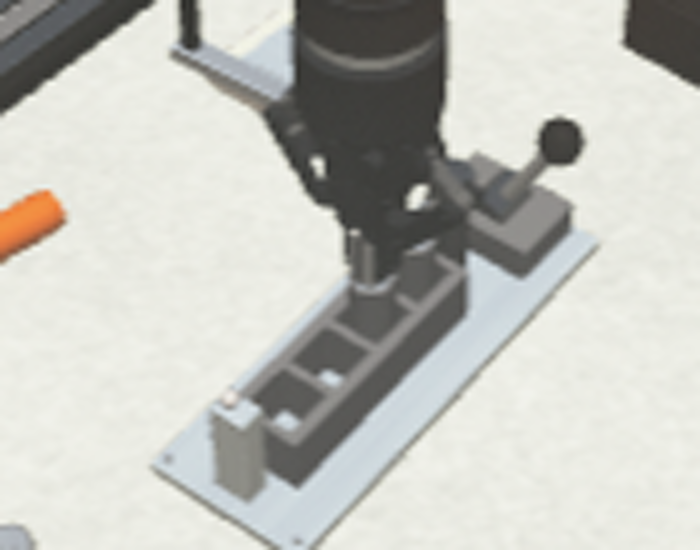

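apply_moves:
  plan:
    - [[0,0,1],0]
    - [[0,0,1],0]
    - [[0,0,0],0]
    - [[0,0,0],0]
    - [[0,0,0],0]

```text
t: 16.82
position: [502.8, -21.4, 45.1]
ee_rot: [179.9, 0.0, 92.8]
force: [-2.4, -0.1, 6.1]
width: -0.004
gripper_force: 3.4
```

```bash
python3 -c "
from h import *
np.set_printoptions(precision=1,suppress=True)
for z in (75,77): print(onz('side',(244.4,234.4),z))
print(r.sense()['position'])
a=cv2.imread('pics/t6.png');t=cv2.resize(a[180:250,190:290],None,fx=4,fy=4,interpolation=2)
b=cv2.imread('pics/s6.png')[200:350,300:470];b=cv2.resize(b,None,fx=2,fy=2,interpolation=2)
o=np.zeros((300,800,3),np.uint8);o[:280,:400]=t;o[:300,420:760]=b;cv2.imwrite('pics/c6.png',o);print(proj('top',(502,-21.4,76)))"
```

```text
[500.3 -22.5  75. ]
[499.1 -21.2  77. ]
[502.8 -21.4  45.1]
[233.4 214.8]
```

View pics/c6.png

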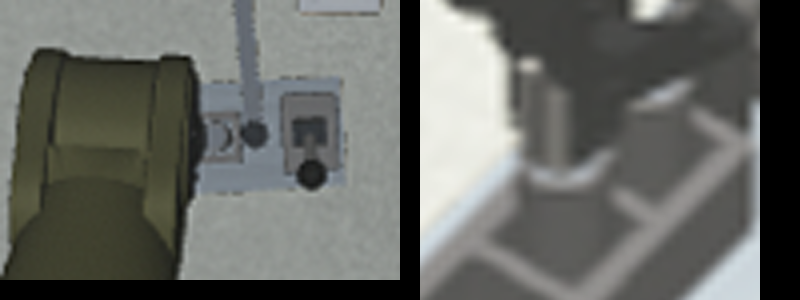

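apply_moves:
  plan:
    - [[0,0,-15],0]
    - [[0,0,-15],0]
    - [[0,0,0],0]
    - [[0,0,0],0]
    - [[0,0,0],0]

```text
t: 17.45
position: [501.8, -21.4, 73.9]
ee_rot: [-180.0, -0.0, 92.8]
force: [0.1, 0.5, 0.9]
width: -0.001
gripper_force: 0.0
```

apply_moves:
  plan:
    - [[0,0,0],0]
    - [[0,0,0],0]
    - [[0,0,0],0]
    - [[0,0,0],0]
    - [[0,0,0],0]
  fingers: 0.7

```text
t: 18.08
position: [502.2, -21.4, 74.3]
ee_rot: [-180.0, -0.0, 92.8]
force: [-0.3, -0.6, -0.3]
width: 0.698
gripper_force: 0.0
```

apply_moves:
  plan:
    - [[0,0,12],0]
    - [[0,0,14],0]
    - [[0,0,14],0]
    - [[0,0,10],0]
    - [[0,0,6],0]

```text
t: 18.7
position: [501.7, -21.4, 17.3]
ee_rot: [-179.9, -0.0, 92.8]
force: [0.9, 0.0, 0.8]
width: 0.701
gripper_force: 0.0
```

apply_moves:
  plan:
    - [[0,0,1],0]
    - [[0,0,0],0]
    - [[0,0,0],0]
    - [[0,0,0],0]
    - [[0,0,0],0]

```text
t: 19.32
position: [502.4, -21.4, 17.5]
ee_rot: [180.0, 0.0, 92.8]
force: [-0.2, -0.1, -0.3]
width: 0.7
gripper_force: 0.0
```

apply_moves:
  plan:
    - [[0,0,0],0]
    - [[0,0,0],0]
    - [[0,0,0],0]
    - [[0,0,0],0]
    - [[0,0,0],0]
  fingers: 0

```text
t: 19.95
position: [502.4, -21.4, 17.6]
ee_rot: [180.0, 0.0, 92.8]
force: [-0.9, 1.0, 5.4]
width: 0.286
gripper_force: 59.0
```

apply_moves:
  plan:
    - [[0,0,0],0]
    - [[0,0,0],0]
    - [[0,0,0],0]
    - [[0,0,0],0]
    - [[0,0,0],0]

```text
t: 20.58
position: [502.4, -21.4, 17.6]
ee_rot: [180.0, 0.0, 92.8]
force: [-1.1, 0.3, 5.9]
width: 0.285
gripper_force: 59.0
```

```bash
python3 -c "
from h import *
plan([(502.4,-21.4,140,92.8,26),(462,-325,140,92.8,45)])"
```

```text
[[[0,0,-24],-0.0],[[0,0,-25],-0.0],[[0,0,-24],-0.0],[[0,0,-25],-0.0],[[0.0,0.0,-24.4],-0.0]]
[[[-43,-8,0],-0.0],[[-43,-8,0],-0.0],[[-43,-8,0],-0.0],[[-43,-8,0],-0.0],[[-43,-8,0],-0.0]]
[[[-43,-7,0],-0.0],[[-43.3,-8.0,-0.0],-0.0],[[0,0,0],0],[[0,0,0],0],[[0,0,0],0]]
end [ 461.9618219  -325.00291747  139.95909191] 92.75829566444912
```

apply_moves:
  plan:
    - [[0,0,-10],0]
    - [[0,0,-20],0]
    - [[0,0,-30],0]
    - [[0,0,-32],0]
    - [[0,0,-30],0]

```text
t: 21.2
position: [502.1, -21.4, 140.6]
ee_rot: [180.0, 0.0, 92.8]
force: [0.7, -0.4, -0.4]
width: 0.285
gripper_force: 58.9
```

apply_moves:
  plan:
    - [[-43,-8,0],0]
    - [[-43,-8,0],0]
    - [[-43,-8,0],0]
    - [[-43,-8,0],0]
    - [[-43,-8,0],0]

```text
t: 21.82
position: [472.3, -239.5, 139.6]
ee_rot: [180.0, 0.0, 92.8]
force: [1.2, -0.5, -0.9]
width: 0.288
gripper_force: 59.0
```

apply_moves:
  plan:
    - [[-43,-7,0],0]
    - [[-43,-8,0],0]
    - [[0,0,0],0]
    - [[0,0,0],0]
    - [[0,0,0],0]

```text
t: 22.45
position: [461.9, -323.5, 139.3]
ee_rot: [-180.0, -0.0, 92.8]
force: [-0.3, -0.1, -1.3]
width: 0.285
gripper_force: 59.0
```

```bash
cat >> h.py <<'E'
def tray():
    for c in('top','side'):
        for k in('trace','pinpoint'):
            for d in getattr(imaging,k)(c,'tray')[:2]:
                if k=='pinpoint': print(c,k,round(d['p'],2),onz(c,d['xy'],0)[:2])
                else:
                    u=np.argwhere(d['mask'])[:,::-1]
                    rc=cv2.minAreaRect(np.array([onz(c,q,50)[:2] for q in u],np.float32));print(c,k,round(d['p'],2),rc)
E
python3 -c "
from h import *
np.set_printoptions(precision=1,suppress=True)
snap('top','t7');snap('side','s7');tray();print(r.sense()['position'])"
```

```text
top trace 0.75 ((517.403076171875, -380.02777099609375), (77.27900695800781, 140.34649658203125), 0.2752566933631897)
side trace 0.81 ((463.1929626464844, -362.45013427734375), (180.66253662109375, 176.19334411621094), 0.08667925745248795)
side trace 0.7 ((521.2734375, 328.8884582519531), (39.1664924621582, 64.11412048339844), 67.31244659423828)
side pinpoint 0.89 [ 488.  -394.2]
side pinpoint 0.41 [ 533.8 -460.1]
[ 462.  -324.2  139.4]
```

```bash
cat >> h.py <<'E'
def boxmask(c,x,y,yaw):
    a=np.radians(yaw);P=[(x+u*np.cos(a)-v*np.sin(a),y+u*np.sin(a)+v*np.cos(a),z) for u in(-80,80) for v in(-65,65) for z in(0,50)]
    h=cv2.convexHull(np.array([proj(c,p) for p in P],np.float32)*16).astype(np.int32)
    m=np.zeros((384,512),np.uint8);cv2.fillConvexPoly(m,h,1,cv2.LINE_8,4);return m>0
def fittray(masks,x0):
    from scipy.optimize import differential_evolution as de
    def f(q):
        return sum(1-(b&m).sum()/(b|m).sum() for c,m in masks.items() for b in[boxmask(c,*q)])
    o=de(f,[(x0[0]-60,x0[0]+60),(x0[1]-60,x0[1]+60),(75,105)],seed=0,maxiter=25,popsize=8,tol=1e-4);return o.x,o.fun
E
python3 - <<'E'
from h import *
np.set_printoptions(precision=1,suppress=True)
M=np.load('m0.npz');print(fittray({'top':M['top|tray|0']},(462,-358)))
ds=imaging.trace('side','tray')[0];dt=imaging.trace('top','tray')[0]
print('side',fittray({'side':ds['mask']},(475,-375)));print('top',fittray({'top':dt['mask']},(475,-375)))
# dark-pixel differences
import cv2
g0=cv2.imread('pics/t0.png').max(2);g1=cv2.imread('pics/t7.png').max(2)
for col in(320,330,340): print(col,np.nonzero(g0[:,col]<55)[0][[0,-1]] if (g0[:,col]<55).any() else 0, ''.join('#' if v<55 else '.' for v in g1[180:270,col]))
for row in(205,210,230,245): print(row,''.join('#' if v<55 else '.' for v in g0[row,290:370]),''.join('#' if v<55 else '.' for v in g1[row,290:370]))
E
```

```text
(array([ 463. , -358.8,  105. ]), np.float64(0.28475871954132825))
side (array([ 488.6, -387.5,  104.1]), np.float64(0.3183637172076479))
top (array([ 508. , -361.9,   77.8]), np.float64(0.8218040951853902))
320 [204 248] ....................###########################..############.........#...................
330 [204 383] ....................############.#######.#..###...............#...........................
340 [141 383] ....................########.##...........................................................
205 .....................#####################################...................... ............................##########################.###########..............
210 .....................#####################################...................... ............................########...##########.#.........######..............
230 .....................#####################################...................... ...........................#######..##..........#...............................
245 .....................#####################################...................... ......................#####...........#...............................##........
```

```bash
sed -i 's/(75,105)/(-15,15)/' h.py; python3 - <<'E'
from h import *
np.set_printoptions(precision=1,suppress=True)
M=np.load('m0.npz');print(fittray({'top':M['top|tray|0']},(462,-358)))
ds=imaging.trace('side','tray')[0]
print('side',ds['p'],fittray({'side':ds['mask']},(475,-375)),r.sense()['t'],r.sense()['width'])
np.save('ts.npy',ds['mask'])
g1=cv2.imread('pics/s7.png').max(2)
for row in(185,190,195,200,205): print(row,''.join('#' if v<60 else '.' for v in g1[row,260:400]))
E
```

```text
(array([ 462.5, -361.9,   -0.2]), np.float64(0.03997809419496168))
side 0.81 (array([ 475.1, -385.9,    0.5]), np.float64(0.2732072151341839)) 22.9 0.2861334104363351
185 ...................................................................###############################################..########................
190 ........................................................#.##.......##################..###########################..#######.................
195 ............................................................##########.##############..##...#####################..########.................
200 ............................................................#########################...#########################..########.................
205 ..................................................................##################.....########################..########.................
```

apply_moves:
  plan:
    - [[-17,6,0],0]
    - [[-17.6,6.3,0],0]
    - [[0,0,25],0]
    - [[0,0,25],0]
    - [[0,0,25],0]

```text
t: 23.52
position: [476.3, -360.0, 63.5]
ee_rot: [180.0, 0.0, 92.7]
force: [0.1, 0.0, -1.3]
width: 0.286
gripper_force: 59.0
```

apply_moves:
  plan:
    - [[0,0,20],0]
    - [[0,0,14],0]
    - [[0,0,9],0]
    - [[0,0,5],0]
    - [[0,0,0],0]

```text
t: 24.15
position: [475.9, -358.8, 16.4]
ee_rot: [180.0, 0.0, 92.8]
force: [-0.5, 0.4, -1.0]
width: 0.291
gripper_force: 43.7
```

apply_moves:
  plan:
    - [[0,0,0],0]
    - [[0,0,0],0]
    - [[0,0,0],0]
    - [[0,0,0],0]
    - [[0,0,0],0]

```text
t: 24.78
position: [475.8, -358.7, 16.3]
ee_rot: [180.0, 0.0, 92.8]
force: [0.2, 0.2, -1.0]
width: 0.286
gripper_force: 59.4
```

apply_moves:
  plan:
    - [[0,0,2],0]
    - [[0,0,1.5],0]
    - [[0,0,0],0]
    - [[0,0,0],0]
    - [[0,0,0],0]

```text
t: 25.4
position: [475.8, -358.7, 12.8]
ee_rot: [180.0, 0.0, 92.8]
force: [0.2, 0.3, -0.4]
width: 0.287
gripper_force: 59.4
```

apply_moves:
  plan:
    - [[0,0,0],0]
    - [[0,0,0],0]
    - [[0,0,0],0]
    - [[0,0,-10],0]
    - [[0,0,-15],0]
  fingers: 0.5

```text
t: 26.02
position: [475.6, -358.5, 38.5]
ee_rot: [-180.0, -0.0, 92.8]
force: [0.5, 0.3, 0.2]
width: 0.502
gripper_force: 0.0
```

apply_moves:
  plan:
    - [[0,0,-25],0]
    - [[0,0,-30],0]
    - [[0,0,-30],0]
    - [[0,0,-20],0]
    - [[0,0,0],0]

```text
t: 26.65
position: [477.2, -359.8, 145.7]
ee_rot: [179.8, 0.2, 92.8]
force: [0.7, -0.1, -0.6]
width: 0.497
gripper_force: 0.0
```

```bash
python3 -c "
from h import *
print(r.sense()['position'],r.sense()['width'])
plan([(504.3,-57.4,140,93,45),(504.3,-57.4,60,93,27),(504.3,-57.4,19,93,14)])"
```

```text
[ 477.22232296 -359.78830043  145.70539266] 0.4969170620269083
[[[43,6,1],-0.0],[[43,6,1],-0.0],[[43,6,1],-0.0],[[43,6,1],-0.0],[[43,6,1],-0.0]]
[[[43,6,0],-0.0],[[42.7,5.6,0.7],-0.2],[[0,0,27],-0.0],[[0,0,27],-0.0],[[0.0,0.0,26.0],-0.0]]
[[[0,0,14],-0.0],[[0,0,14],-0.0],[[0.0,0.0,13.0],-0.0],[[0,0,0],0],[[0,0,0],0]]
end [504.29409712 -57.43392384  19.00539266] 92.96009950466048
```

apply_moves:
  plan:
    - [[42.8,6.2,0],0]
    - [[42.8,6.2,0],0]
    - [[42.8,6.2,0],0]
    - [[42.8,6.2,0],0]
    - [[42.8,6.2,0],0]
  fingers: 0.7

```text
t: 27.28
position: [495.9, -141.9, 142.2]
ee_rot: [-180.0, -0.0, 92.7]
force: [0.7, 0.1, -0.8]
width: 0.702
gripper_force: 0.0
```

apply_moves:
  plan:
    - [[42.8,6.2,0],0]
    - [[42.8,6.2,0],0]
    - [[0,0,20],0]
    - [[0,0,25],0]
    - [[0,0,20],0]

```text
t: 27.9
position: [503.8, -56.9, 76.3]
ee_rot: [-179.9, -0.0, 92.8]
force: [0.2, 0.2, -0.2]
width: 0.702
gripper_force: 0.0
```

apply_moves:
  plan:
    - [[0,0,0],0]
    - [[0,0,0],0]
    - [[0,0,0],0]
    - [[0,0,0],0]
    - [[0,0,0],0]

```text
t: 28.52
position: [504.9, -57.4, 78.2]
ee_rot: [180.0, 0.0, 92.8]
force: [-0.2, -0.7, -0.4]
width: 0.701
gripper_force: 0.0
```

apply_moves:
  plan:
    - [[0,0,15],0]
    - [[0,0,16],0]
    - [[0,0,14],0]
    - [[0,0,9],0]
    - [[0,0,5],0]

```text
t: 29.15
position: [504.2, -57.3, 17.9]
ee_rot: [-179.9, -0.0, 92.8]
force: [-0.1, -0.0, -0.3]
width: 0.701
gripper_force: 0.0
```

apply_moves:
  plan:
    - [[0,0,0],0]
    - [[0,0,0],0]
    - [[0,0,0],0]
    - [[0,0,0],0]
    - [[0,0,0],0]

```text
t: 29.78
position: [504.8, -57.3, 18.9]
ee_rot: [180.0, 0.0, 92.8]
force: [-1.6, 0.6, -0.1]
width: 0.701
gripper_force: 0.0
```

apply_moves:
  plan:
    - [[0,0,0],0]
    - [[0,0,0],0]
    - [[0,0,0],0]
    - [[0,0,0],0]
    - [[0,0,0],0]
  fingers: 0

```text
t: 30.4
position: [504.8, -57.3, 19.0]
ee_rot: [180.0, 0.0, 92.8]
force: [-1.9, 0.2, 4.7]
width: 0.285
gripper_force: 58.8
```

apply_moves:
  plan:
    - [[0,0,0],0]
    - [[0,0,0],0]
    - [[0,0,-10],0]
    - [[0,0,-20],0]
    - [[0,0,-30],0]

```text
t: 31.02
position: [503.7, -57.2, 78.9]
ee_rot: [-179.9, -0.0, 92.8]
force: [0.3, -0.2, -0.3]
width: 0.286
gripper_force: 58.9
```

apply_moves:
  plan:
    - [[0,0,-30],0]
    - [[0,0,-30],0]
    - [[0,0,0],0]
    - [[0,0,0],0]
    - [[0,0,0],0]

```text
t: 31.65
position: [503.6, -57.2, 137.5]
ee_rot: [-179.9, -0.0, 92.8]
force: [-0.2, -0.3, -0.6]
width: 0.281
gripper_force: 58.9
```

apply_moves:
  plan:
    - [[-44.5,-5.7,0],0]
    - [[-44.5,-5.7,0],0]
    - [[-44.5,-5.7,0],0]
    - [[-44.5,-5.7,0],0]
    - [[0,0,0],0]

```text
t: 32.28
position: [489.5, -238.5, 137.6]
ee_rot: [-179.9, -0.0, 92.5]
force: [-0.3, 0.5, -1.2]
width: 0.282
gripper_force: 58.9
```

```bash
python3 - <<'E'
from h import *
np.set_printoptions(precision=1,suppress=True)
snap('top','t8');snap('side','s8')
for c in('top','side'):
    ds=imaging.trace(c,'tray')[0];print(c,ds['p'],fittray({c:ds['mask']},(475,-385)))
print(r.sense()['position'],r.sense()['width'])
E
```

```text
top 0.63 (array([ 476.8, -389.6,   -0.2]), np.float64(0.38741721854304634))
side 0.86 (array([ 475.3, -385.7,    0.4]), np.float64(0.2690444738000881))
[ 490.1 -235.1  138.2] 0.2844087356955271
```

apply_moves:
  plan:
    - [[-44.5,-5.7,0],0]
    - [[-44.5,-5.7,0],0]
    - [[-44.5,-5.7,0],0]
    - [[-44.5,-5.7,0],0]
    - [[0,0,0],0]

```text
t: 33.1
position: [476.4, -416.6, 138.4]
ee_rot: [-180.0, 0.0, 92.7]
force: [0.3, 0.2, -0.6]
width: 0.285
gripper_force: 59.0
```

apply_moves:
  plan:
    - [[0,0,20],0]
    - [[0,0,25],0]
    - [[0,0,25],0]
    - [[0,0,20],0]
    - [[0,0,15],0]

```text
t: 33.72
position: [476.5, -412.9, 32.8]
ee_rot: [-180.0, -0.1, 92.9]
force: [0.1, -0.5, 0.0]
width: 0.286
gripper_force: 59.0
```

apply_moves:
  plan:
    - [[0,0,10],0]
    - [[0,0,6],0]
    - [[0,0,4],0]
    - [[0,0,0],0]
    - [[0,0,0],0]

```text
t: 34.35
position: [476.5, -415.4, 14.3]
ee_rot: [180.0, 0.0, 92.7]
force: [1.4, -0.2, -1.8]
width: 0.283
gripper_force: 59.0
```

apply_moves:
  plan:
    - [[0,0,0],0]
    - [[0,0,0],0]
    - [[0,0,0],0]
    - [[0,0,-10],0]
    - [[0,0,-15],0]
  fingers: 0.5

```text
t: 34.98
position: [476.1, -415.0, 39.5]
ee_rot: [-180.0, -0.0, 92.8]
force: [0.2, 0.3, 0.6]
width: 0.5
gripper_force: 0.0
```

apply_moves:
  plan:
    - [[0,0,-25],0]
    - [[0,0,-30],0]
    - [[0,0,-30],0]
    - [[0,0,-20],0]
    - [[0,0,0],0]

```text
t: 35.6
position: [477.7, -416.3, 146.8]
ee_rot: [179.8, 0.2, 92.8]
force: [-0.2, -0.6, -0.6]
width: 0.499
gripper_force: 0.0
```

apply_moves:
  plan:
    - [[0,0,0],0]
    - [[0,0,0],0]
    - [[0,0,0],0]
    - [[0,0,0],0]
    - [[0,0,0],0]

```text
t: 36.22
position: [476.2, -415.0, 143.6]
ee_rot: [-180.0, -0.0, 92.8]
force: [0.1, -0.3, -0.2]
width: 0.5
gripper_force: 0.0
```

```bash
python3 - <<'E'
from h import *
np.set_printoptions(precision=1,suppress=True)
snap('side','s9')
for n in('spent0','new0'):
  for d in imaging.trace('side',n):
    if d['p']>.25:
        c,A=cent(d['mask']);print(n,round(d['p'],2),c,A,'tray',solve({'side':c},4,69,13,(475,-385))[0],'bench',solve({'side':c},0,65,13,(450,200))[0])
print(r.sense()['position'])
for g in[(449,194),(523,213),(426,313)]: print(g,hullc('side',cyl(*g,0,65)))
E
```

```text
spent0 0.58 [323.6 182.6] 101 tray [ 479.6 -368.9] bench [ 481.8 -373. ]
spent0 0.55 [333.5 176.1] 178 tray [ 473.4 -415.4] bench [ 475.6 -419.7]
spent0 0.42 [117.2 305.5] 230 tray [601.1 317. ] bench [603.9 315.8]
new0 0.81 [172.8 295.9] 237 tray [522.1 213.8] bench [524.5 212.2]
new0 0.76 [169.  349.8] 296 tray [424.4 313.6] bench [426.4 312.4]
new0 0.48 [200.4 308.3] 225 tray [447.3 195.1] bench [449.4 193.4]
[ 476.3 -415.1  143.8]
(449, 194) (array([200.3, 308.6]), 257.0037852404639)
(523, 213) (array([173. , 296.5]), 253.53626694297418)
(426, 313) (array([169. , 350.1]), 291.5811629702803)
```

apply_moves:
  plan:
    - [[30,0,0],0]
    - [[50,0.5,0],0]
    - [[50,0.5,0],0]
    - [[50,0.5,0],0]
    - [[50,0.5,0],0]
  fingers: 0.6

```text
t: 37.0
position: [467.1, -183.8, 144.0]
ee_rot: [180.0, 0.0, 92.7]
force: [0.2, 0.5, 0.2]
width: 0.603
gripper_force: 0.0
```

apply_moves:
  plan:
    - [[50,0.5,0],0]
    - [[50,0.5,0],0]
    - [[50,0.5,0],0]
    - [[50,0.5,0],0]
    - [[50,0.5,0],0]

```text
t: 37.62
position: [457.7, 66.2, 144.2]
ee_rot: [179.9, -0.0, 92.8]
force: [0.8, 0.2, -0.1]
width: 0.601
gripper_force: 0.0
```

apply_moves:
  plan:
    - [[50,0.5,0],0]
    - [[50,0.5,0],0]
    - [[30,0,0],0]
    - [[0,0,20],0]
    - [[0,0,25],0]

```text
t: 38.25
position: [453.0, 195.4, 98.9]
ee_rot: [179.9, -0.0, 92.8]
force: [0.8, -1.2, 0.2]
width: 0.601
gripper_force: 0.0
```

apply_moves:
  plan:
    - [[0,0,15],0]
    - [[0,0,0],0]
    - [[0,0,0],0]
    - [[0,0,0],0]
    - [[0,0,0],0]

```text
t: 38.88
position: [452.9, 194.6, 84.5]
ee_rot: [179.9, -0.0, 92.8]
force: [0.1, -0.1, -0.2]
width: 0.599
gripper_force: 0.0
```

apply_moves:
  plan:
    - [[0,-0.7,20],0]
    - [[0,0,20],0]
    - [[0,0,18],0]
    - [[0,0,11],0]
    - [[0,0,5.5],0]

```text
t: 39.5
position: [451.6, 194.4, 9.0]
ee_rot: [-180.0, 0.0, 92.8]
force: [0.1, 0.3, 0.8]
width: 0.599
gripper_force: 0.0
```

apply_moves:
  plan:
    - [[0,0,0],0]
    - [[0,0,0],0]
    - [[0,0,0],0]
    - [[0,0,0],0]
    - [[0,0,0],0]

```text
t: 40.12
position: [451.8, 194.5, 9.4]
ee_rot: [180.0, -0.0, 92.8]
force: [-0.1, -0.7, -0.6]
width: 0.603
gripper_force: 0.0
```

apply_moves:
  plan:
    - [[0,0,0],0]
    - [[0,0,0],0]
    - [[0,0,0],0]
    - [[0,0,0],0]
    - [[0,0,0],0]
  fingers: 0

```text
t: 40.75
position: [451.9, 194.5, 9.5]
ee_rot: [180.0, -0.0, 92.8]
force: [-0.5, -0.5, 4.8]
width: 0.279
gripper_force: 58.9
```

apply_moves:
  plan:
    - [[0,0,0],0]
    - [[0,0,-10],0]
    - [[0,0,-20],0]
    - [[0,0,-30],0]
    - [[0,0,-30],0]

```text
t: 41.38
position: [451.3, 194.2, 100.2]
ee_rot: [-180.0, 0.0, 92.8]
force: [-0.3, 0.2, 0.2]
width: 0.284
gripper_force: 59.0
```

apply_moves:
  plan:
    - [[0,0,-30],0]
    - [[0,0,0],0]
    - [[0,0,0],0]
    - [[0,0,0],0]
    - [[0,0,0],0]

```text
t: 42.0
position: [451.0, 194.1, 128.3]
ee_rot: [-179.9, 0.0, 92.8]
force: [0.1, -0.1, -1.4]
width: 0.285
gripper_force: 59.0
```

```bash
python3 - <<'E'
from h import *
np.set_printoptions(precision=1,suppress=True)
p=r.sense()['position'];print(p,r.sense()['width'],r.sense()['ee_rot'])
snap('side','s10');snap('top','t10')
for c in('side','top'):
  for n in('new0',):
    for d in imaging.trace(c,n):
      q,A=cent(d['mask'])
      if d['p']>.2: print(c,round(d['p'],2),A,q,'held',solve({c:q},p[2]-10,p[2]+55,13,p[:2])[0],'bench',solve({c:q},0,65,13,(450,200))[0])
for d in imaging.pinpoint('side','pocket0'):print(d['p'],onz('side',d['xy'],45))
plan([(499,52,130,93.2,45)])
E
```

```text
[451.  194.1 128.3] 0.28499598661415587 [-179.9    0.    92.8]
side 0.73 202 [195.5 279.8] held [447.1 199.3] bench [517.2 143.2]
side 0.65 218 [168.8 348.7] held [369.8 345.8] bench [428.8 310.9]
side 0.64 262 [173.3 296.2] held [452.2 259.4] bench [523.1 212. ]
top 0.65 2249 [238.6 211.9] held [511.1 -45. ] bench [512.7 -36.6]
top 0.49 84 [168.1 207.7] held [523.8 189.1] bench [526.3 216.2]
top 0.32 297 [251.3 189.1] held [586.4 -86.4] bench [594.  -81.3]
0.91 [508.5  12.5  45. ]
0.63 [502.9 -27.8  45. ]
0.6 [496.3 -53.8  45. ]
0.59 [ 451.5 -318.4   45. ]
0.58 [491.9  59.3  45. ]
0.58 [ 465.6 -349.4   45. ]
[[[-36,10,0],-0.0],[[-36,10,0],-0.0],[[-36,10,0],-0.0],[[-36.5,10.5,-0.9],-0.4],[[0,0,0],0]]
end [499.  52. 130.] 93.16222887724491
```

```bash
cp pics/t10.png pics/t0.png; cp pics/s10.png pics/s0.png; sed -i 's/if k>1: pc/pc/; s/(1,6),(-35,-10)/(1,6),(-30,-18)/; s#pics/ov2.png#pics/ov3.png#; s/(-20,20)/(-12,6)/' fit3.py; python3 fit3.py
```

```text
('top',) [502.2  -4.    4.1 -26.2] -3.276519765928965
('side',) [502.8  -9.3   1.1 -18.1] -5.213623303678658
('top', 'side') [501.5  -8.5   3.4 -19.3] -8.31153125015089
```

View pics/ov3.png

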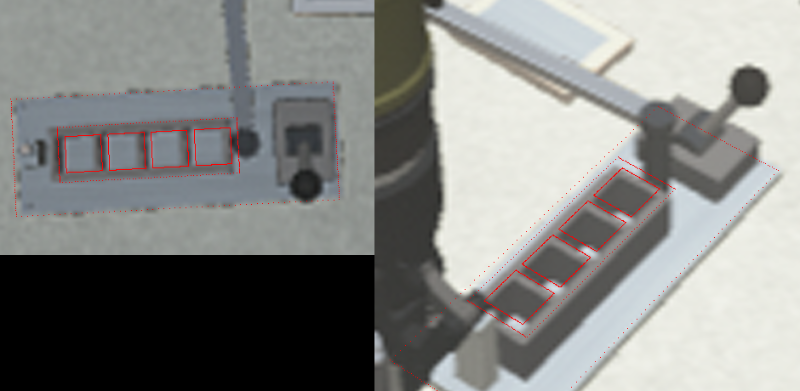

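```bash
python3 - <<'E'
from h import *
import numpy as np
np.set_printoptions(precision=0,suppress=True,linewidth=250)
a=np.radians(3.5);o=np.array([501.5,-4.]);ax=np.array([np.cos(a),np.sin(a)]);ay=np.array([-np.sin(a),np.cos(a)])
ys=np.arange(-100,104,3.)
for c in('top','side'):
    g=cv2.cvtColor(cv2.imread('pics/%s0.png'%c[0]),cv2.COLOR_BGR2GRAY)
    for xo in(-19,0,19):
        P=np.array([proj(c,(*(o+ax*xo+ay*y),45)) for y in ys],np.float32)
        print(c,xo,'\n',np.c_[ys,cv2.remap(g,P[:,0].copy(),P[:,1].copy(),1).ravel()].T)
E
```

```text
top -19 
 [[-100.  -97.  -94.  -91.  -88.  -85.  -82.  -79.  -76.  -73.  -70.  -67.  -64.  -61.  -58.  -55.  -52.  -49.  -46.  -43.  -40.  -37.  -34.  -31.  -28.  -25.  -22.  -19.  -16.  -13.  -10.   -7.   -4.   -1.    2.    5.    8.   11.   14.   17.   20.
    23.   26.   29.   32.   35.   38.   41.   44.   47.   50.   53.   56.   59.   62.   65.   68.   71.   74.   77.   80.   83.   86.   89.   92.   95.   98.  101.]
 [ 132.  132.  131.  132.  132.  133.  133.  135.  133.   99.  102.  106.  108.  107.  106.  104.  106.  106.  106.  106.  106.  108.  108.  107.  107.  106.  105.  106.  106.  105.  105.  106.  108.  108.  107.  106.  105.  105.  106.  106.  105.
   105.  106.  107.  107.  107.  107.  107.  106.  106.  105.  105.  105.  105.  107.  105.  106.  107.  108.  112.  130.  133.  132.  131.  131.  131.  131.  131.]]
top 0 
 [[-100.  -97.  -94.  -91.  -88.  -85.  -82.  -79.  -76.  -73.  -70.  -67.  -64.  -61.  -58.  -55.  -52.  -49.  -46.  -43.  -40.  -37.  -34.  -31.  -28.  -25.  -22.  -19.  -16.  -13.  -10.   -7.   -4.   -1.    2.    5.    8.   11.   14.   17.   20.
    23.
[... 3218 characters left out ...]
.  -37.  -34.  -31.  -28.  -25.  -22.  -19.  -16.  -13.  -10.   -7.   -4.   -1.    2.    5.    8.   11.   14.   17.   20.
    23.   26.   29.   32.   35.   38.   41.   44.   47.   50.   53.   56.   59.   62.   65.   68.   71.   74.   77.   80.   83.   86.   89.   92.   95.   98.  101.]
 [  94.  111.  142.  175.  198.  210.  210.  210.  209.  186.  162.  157.  157.  147.  149.  151.  148.  150.  152.  149.  151.  153.  152.  153.  150.  149.  150.  151.  151.  152.  152.  152.  153.  153.  154.  156.  155.  155.  157.  158.  157.
   158.  159.  160.  160.  162.  161.  149.  155.  157.  154.  154.  158.  144.   95.   76.   79.  100.  121.  121.  117.   97.   77.   75.   69.   62.   62.   60.]]
```

```bash
python3 - <<'E'
from h import *
np.set_printoptions(precision=0,suppress=True,linewidth=250)
a=np.radians(3.5);o=np.array([501.5,-2.1]);ax=np.array([np.cos(a),np.sin(a)]);ay=np.array([-np.sin(a),np.cos(a)])
xs=np.arange(-36,37,2.);print(xs)
for c in('top','side'):
    g=cv2.cvtColor(cv2.imread('pics/%s0.png'%c[0]),cv2.COLOR_BGR2GRAY)
    for y in(-54,-36,-18,0,18,36,54):
        P=np.array([proj(c,(*(o+ax*x+ay*y),45)) for x in xs],np.float32)
        print(c,y,cv2.remap(g,P[:,0].copy(),P[:,1].copy(),1).ravel())
E
```

```text
[-36. -34. -32. -30. -28. -26. -24. -22. -20. -18. -16. -14. -12. -10.  -8.  -6.  -4.  -2.   0.   2.   4.   6.   8.  10.  12.  14.  16.  18.  20.  22.  24.  26.  28.  30.  32.  34.  36.]
top -54 [132 131 129 129 129 133 133 118 108 103 110 123 128 131 131 132 133 134 135 134 132 132 134 137 129 111 105 102 102 105 119 129 132 133 134 134 134]
top -36 [132 131 131 131 131 130 129 121 110 107 104 102 100  98  98  98  98  97 100 102 102  99  93  91  89  88  90  98 104 107 117 129 132 134 135 134 133]
top -18 [131 131 131 130 131 132 127 121 111 106 108 118 130 132 132 134 135 135 134 133 131 130 133 135 138 128 105 100 100 109 118 126 132 133 135 136 134]
top 0 [129 130 131 130 131 133 128 115 109 105 103 101  98  97  98 100 101  96  91  88  87  89  91  92  88  83  94 103 103 109 123 130 134 134 134 135 135]
top 18 [130 130 131 131 131 131 131 118 107 103 108 124 130 131 131 131 132 131 131 130 129 129 129 133 132 118 108 104 105 108 122 132 134 135 135 134 134]
top 36 [128 129 130 131 132 131 125 118 109 106 106 103 100  93  88  87  88  89  89  90  86  84  84  85  87  94 102 104 106 11
[... 595 characters left out ...]
  86  86  86  91 108 129 138 143 163 189 210 217 224 231 233 233 232]
side 0 [ 86  86  86  85  93 109 130 139 140 139 138 140 138 140 144 142 140 133 137 135 132 135 134 133 135 140 140 146 167 193 211 213 222 233 235 234 232]
side 18 [ 85  85  85  86  91 109 130 138 137 120 100  88  87  87  87  86  87  86  86  85  85  84  84  90 109 129 140 150 172 198 212 219 225 231 232 233 232]
side 36 [ 85  85  84  84  90 109 130 140 141 141 139 137 142 139 136 134 131 139 134 136 138 132 136 132 132 137 141 151 176 201 211 218 229 234 237 237 236]
side 54 [ 85  85  85  84  89 106 129 140 137 119  98  88  86  86  85  85  85  85  84  83  82  81  82  84 103 124 137 150 174 200 211 218 227 231 232 233 233]
```

apply_moves:
  plan:
    - [[-36.2,9.8,0],0]
    - [[-36.2,9.8,0],0]
    - [[-36.2,9.8,0],0]
    - [[-36.2,9.9,0],0]
    - [[0,0,0],0]

```text
t: 42.88
position: [498.6, 49.7, 129.3]
ee_rot: [180.0, 0.0, 92.6]
force: [-0.2, 0.1, -0.4]
width: 0.282
gripper_force: 59.0
```

apply_moves:
  plan:
    - [[0,0,20],0]
    - [[0,0,20],0]
    - [[0,0,20],0]
    - [[0,0,7],0]
    - [[0,0,0],0]

```text
t: 43.5
position: [497.5, 52.1, 62.2]
ee_rot: [-180.0, -0.0, 92.8]
force: [-0.5, -0.6, -1.0]
width: 0.28
gripper_force: 59.0
```

apply_moves:
  plan:
    - [[0,0,0],0]
    - [[0,0,0],0]
    - [[0,0,0],0]
    - [[0,0,0],0]
    - [[0,0,0],0]

```text
t: 44.12
position: [498.0, 51.6, 62.4]
ee_rot: [180.0, 0.0, 92.8]
force: [0.4, -0.2, -0.6]
width: 0.283
gripper_force: 59.0
```

apply_moves:
  plan:
    - [[0,0,4],0]
    - [[0,0,4],0]
    - [[0,0,4],0]
    - [[0,0,2],0]
    - [[0,0,0],0]

```text
t: 44.75
position: [497.7, 51.6, 48.1]
ee_rot: [-180.0, 0.0, 92.8]
force: [-0.1, 0.1, -0.7]
width: 0.284
gripper_force: 59.0
```

Entered the pocket freely. Continue home.

apply_moves:
  plan:
    - [[0,0,6],0]
    - [[0,0,6],0]
    - [[0,0,6],0]
    - [[0,0,5],0]
    - [[0,0,3],0]

```text
t: 45.38
position: [497.7, 51.6, 21.8]
ee_rot: [-180.0, 0.0, 92.8]
force: [-0.4, 0.4, -1.4]
width: 0.286
gripper_force: 59.0
```

apply_moves:
  plan:
    - [[0,0,1],0]
    - [[0,0,0],0]
    - [[0,0,0],0]
    - [[0,0,0],0]
    - [[0,0,0],0]

```text
t: 46.0
position: [498.0, 51.7, 21.4]
ee_rot: [180.0, -0.0, 92.8]
force: [-0.6, 0.2, 0.4]
width: 0.284
gripper_force: 59.0
```

apply_moves:
  plan:
    - [[0,0,0],0]
    - [[0,0,0],0]
    - [[0,0,0],0]
    - [[0,0,-10],0]
    - [[0,0,-20],0]
  fingers: 0.6

```text
t: 46.62
position: [497.2, 51.6, 51.5]
ee_rot: [-179.9, 0.0, 92.8]
force: [-0.1, -0.2, -0.7]
width: 0.598
gripper_force: 0.0
```

apply_moves:
  plan:
    - [[0,0,-30],0]
    - [[0,0,-30],0]
    - [[0,0,-20],0]
    - [[0,0,0],0]
    - [[39.9,9,0],0]

```text
t: 47.25
position: [504.7, 90.7, 131.1]
ee_rot: [-180.0, 0.0, 92.5]
force: [1.0, 1.0, -0.7]
width: 0.605
gripper_force: 0.0
```

apply_moves:
  plan:
    - [[39.9,9.1,0],0]
    - [[39.9,9.1,0],0]
    - [[40,9.1,0],0]
    - [[0,0,20],0]
    - [[0,0,20],0]

```text
t: 47.88
position: [525.9, 213.5, 89.7]
ee_rot: [-179.9, 0.0, 92.8]
force: [-0.1, 0.6, 0.6]
width: 0.599
gripper_force: 0.0
```

apply_moves:
  plan:
    - [[0,0,5],0]
    - [[0,0,0],0]
    - [[0,0,0],0]
    - [[0,0,0],0]
    - [[0,0,0],0]

```text
t: 48.5
position: [526.8, 213.0, 86.8]
ee_rot: [180.0, -0.0, 92.8]
force: [0.0, -0.3, 0.5]
width: 0.598
gripper_force: 0.0
```

```bash
python3 - <<'E'
from h import *
np.set_printoptions(precision=1,suppress=True)
snap('side','s11')
for n in('new0','spent0'):
    for d in imaging.trace('side',n):
      q,A=cent(d['mask'])
      if d['p']>.2: print(n,round(d['p'],2),A,q,'bench',solve({'side':q},0,65,13,(450,200))[0],'pocket',solve({'side':q},45,75,13,(500,0))[0])
print(hullc('side',cyl(498,51.7,45,75)),r.sense()['position'])
E
```

```text
new0 0.54 249 [173.  296.4] bench [523.3 212.7] pocket [507.3 223.4]
spent0 0.62 167 [333.4 176. ] bench [ 476.1 -419.9] pocket [ 461.3 -390.9]
(array([225.9, 255.2]), 141.37759616330732) [526.6 212.9  86.5]
```

apply_moves:
  plan:
    - [[0,0,20],0]
    - [[0,0,20],0]
    - [[0,0,19],0]
    - [[0,0,12],0]
    - [[0,0,6.3],0]

```text
t: 49.28
position: [526.3, 212.8, 8.5]
ee_rot: [-180.0, 0.0, 92.8]
force: [-0.2, -0.1, -0.4]
width: 0.605
gripper_force: 0.0
```

apply_moves:
  plan:
    - [[0,0,0],0]
    - [[0,0,0],0]
    - [[0,0,0],0]
    - [[0,0,0],0]
    - [[0,0,0],0]

```text
t: 49.9
position: [526.6, 213.0, 9.2]
ee_rot: [180.0, -0.0, 92.8]
force: [-0.5, 0.1, 0.2]
width: 0.602
gripper_force: 0.0
```

apply_moves:
  plan:
    - [[0,0,0],0]
    - [[0,0,0],0]
    - [[0,0,0],0]
    - [[0,0,0],0]
    - [[0,0,0],0]
  fingers: 0

```text
t: 50.52
position: [526.8, 213.1, 9.3]
ee_rot: [180.0, -0.0, 92.8]
force: [0.1, 0.2, 4.2]
width: 0.283
gripper_force: 59.0
```

apply_moves:
  plan:
    - [[0,0,0],0]
    - [[0,0,-10],0]
    - [[0,0,-20],0]
    - [[0,0,-30],0]
    - [[0,0,-30],0]

```text
t: 51.15
position: [525.8, 212.6, 99.7]
ee_rot: [-179.9, 0.0, 92.8]
force: [0.0, 0.2, -0.7]
width: 0.282
gripper_force: 58.9
```

apply_moves:
  plan:
    - [[0,0,-30],0]
    - [[-39.1,-7.2,0],0]
    - [[-39.1,-7.2,0],0]
    - [[-39.1,-7.2,0],0]
    - [[-39.1,-7.2,0],0]

```text
t: 51.78
position: [504.5, 54.1, 129.1]
ee_rot: [-180.0, 0.0, 92.8]
force: [0.1, 0.1, -0.8]
width: 0.286
gripper_force: 59.0
```

apply_moves:
  plan:
    - [[-39.2,-7.2,0],0]
    - [[0,0,0],0]
    - [[0,0,20],0]
    - [[0,0,20],0]
    - [[0,0,20],0]

```text
t: 52.4
position: [499.9, 16.7, 68.5]
ee_rot: [-180.0, -0.0, 92.8]
force: [-0.3, -0.4, -0.8]
width: 0.285
gripper_force: 59.0
```

apply_moves:
  plan:
    - [[0,0,7],0]
    - [[0,0,0],0]
    - [[0,0,0],0]
    - [[0,0,0],0]
    - [[0,0,0],0]

```text
t: 53.02
position: [500.3, 15.8, 62.5]
ee_rot: [180.0, -0.0, 92.8]
force: [-0.7, 0.2, -0.5]
width: 0.284
gripper_force: 59.0
```

apply_moves:
  plan:
    - [[0,0,4],0]
    - [[0,0,4],0]
    - [[0,0,4],0]
    - [[0,0,2],0]
    - [[0,0,0],0]

```text
t: 53.65
position: [499.7, 15.8, 47.8]
ee_rot: [-180.0, -0.0, 92.8]
force: [-0.4, -0.2, -0.4]
width: 0.278
gripper_force: 59.0
```

apply_moves:
  plan:
    - [[0,0,6],0]
    - [[0,0,6],0]
    - [[0,0,6],0]
    - [[0,0,5],0]
    - [[0,0,4],0]

```text
t: 54.28
position: [499.8, 15.8, 20.6]
ee_rot: [-180.0, -0.0, 92.8]
force: [-0.8, -0.6, -0.4]
width: 0.287
gripper_force: 59.0
```

apply_moves:
  plan:
    - [[0,0,0],0]
    - [[0,0,0],0]
    - [[0,0,0],0]
    - [[0,0,0],0]
    - [[0,0,0],0]

```text
t: 54.9
position: [500.0, 15.8, 21.1]
ee_rot: [180.0, 0.0, 92.8]
force: [0.1, -0.2, -1.2]
width: 0.281
gripper_force: 59.0
```

apply_moves:
  plan:
    - [[0,0,0],0]
    - [[0,0,0],0]
    - [[0,0,0],0]
    - [[0,0,-10],0]
    - [[0,0,-20],0]
  fingers: 0.6

```text
t: 55.52
position: [499.2, 15.8, 51.2]
ee_rot: [-179.9, -0.0, 92.8]
force: [0.1, -0.0, -0.3]
width: 0.601
gripper_force: 0.0
```

apply_moves:
  plan:
    - [[0,0,-30],0]
    - [[0,0,-30],0]
    - [[0,0,-20],0]
    - [[0,0,0],0]
    - [[42.9,-8.1,0],0]

```text
t: 56.15
position: [490.3, 57.2, 130.8]
ee_rot: [180.0, 0.0, 92.5]
force: [0.1, 1.1, -0.7]
width: 0.599
gripper_force: 0.0
```

apply_moves:
  plan:
    - [[42.9,-8.1,0],0]
    - [[42.9,-8.1,0],0]
    - [[42.9,-8.1,0],0]
    - [[42.9,-8.1,0],0]
    - [[42.9,-8.1,0],0]

```text
t: 56.78
position: [438.0, 271.6, 130.0]
ee_rot: [-179.9, 0.0, 92.8]
force: [0.1, -0.3, 0.1]
width: 0.596
gripper_force: 0.0
```

apply_moves:
  plan:
    - [[43,-8.1,0],0]
    - [[0,0,0],0]
    - [[0,0,20],0]
    - [[0,0,20],0]
    - [[0,0,5],0]

```text
t: 57.4
position: [427.7, 311.3, 84.2]
ee_rot: [-179.8, 0.1, 92.7]
force: [-0.2, 0.0, 0.4]
width: 0.602
gripper_force: 0.0
```

apply_moves:
  plan:
    - [[0,0,0],0]
    - [[0,0,0],0]
    - [[0,0,0],0]
    - [[0,0,0],0]
    - [[0,0,0],0]

```text
t: 58.02
position: [429.0, 313.2, 86.2]
ee_rot: [180.0, -0.0, 92.8]
force: [-0.3, -0.5, -0.6]
width: 0.598
gripper_force: 0.0
```

```bash
python3 - <<'E'
from h import *
np.set_printoptions(precision=1,suppress=True)
snap('side','s12');snap('top','t12')
for c in('side','top'):
    for d in imaging.trace(c,'new0'):
      q,A=cent(d['mask'])
      if d['p']>.2: print(c,round(d['p'],2),A,q,'bench',solve({c:q},0,65,13,(450,200))[0],'pocket',solve({c:q},45,75,13,(500,0))[0])
print(r.sense()['position'])
E
```

```text
side 0.75 271 [168.8 351.2] bench [424.4 315. ] pocket [411.3 322.7]
side 0.69 123 [226.5 256.3] bench [509.8  37.6] pocket [494.2  53.3]
side 0.57 463 [235.8 194.6] bench [ 650.3 -154.8] pocket [ 630.6 -133.5]
side 0.42 142 [235.6 248. ] bench [511.    0.8] pocket [495.3  17.5]
top 0.47 59 [222.9 214.9] bench [501.4  19.4] pocket [501.2   0. ]
top 0.38 62 [139.9 234.7] bench [429.1 316. ] pocket [430.2 308.4]
[428.9 313.2  86. ]
```

apply_moves:
  plan:
    - [[0.3,0,20],0]
    - [[0,0,20],0]
    - [[0,0,19],0]
    - [[0,0,12],0]
    - [[0,0,5.7],0]

```text
t: 58.85
position: [428.6, 313.3, 8.7]
ee_rot: [-180.0, 0.0, 92.8]
force: [0.9, -1.3, 0.6]
width: 0.596
gripper_force: 0.0
```

apply_moves:
  plan:
    - [[0,0,0],0]
    - [[0,0,0],0]
    - [[0,0,0],0]
    - [[0,0,0],0]
    - [[0,0,0],0]

```text
t: 59.48
position: [428.9, 313.5, 9.5]
ee_rot: [180.0, -0.0, 92.8]
force: [0.4, 0.2, 0.2]
width: 0.598
gripper_force: 0.0
```

apply_moves:
  plan:
    - [[0,0,0],0]
    - [[0,0,0],0]
    - [[0,0,0],0]
    - [[0,0,0],0]
    - [[0,0,0],0]
  fingers: 0

```text
t: 60.1
position: [429.1, 313.7, 9.6]
ee_rot: [180.0, -0.0, 92.8]
force: [-1.2, 0.1, 4.7]
width: 0.284
gripper_force: 59.0
```

apply_moves:
  plan:
    - [[0,0,0],0]
    - [[0,0,-10],0]
    - [[0,0,-20],0]
    - [[0,0,-30],0]
    - [[0,0,-30],0]

```text
t: 60.72
position: [428.3, 313.0, 100.1]
ee_rot: [-179.9, 0.0, 92.8]
force: [0.1, -0.0, -0.5]
width: 0.284
gripper_force: 58.9
```

apply_moves:
  plan:
    - [[0,0,-30],0]
    - [[-42.1,7.1,0],0]
    - [[-42.1,7.1,0],0]
    - [[-42.1,7.1,0],0]
    - [[-42.1,7.1,0],0]

```text
t: 61.35
position: [465.1, 145.2, 129.5]
ee_rot: [-180.0, 0.0, 92.8]
force: [-0.3, -0.3, -1.0]
width: 0.283
gripper_force: 58.9
```

apply_moves:
  plan:
    - [[-42.1,7.2,0],0]
    - [[-42.1,7.2,0],0]
    - [[-42.1,7.2,0],0]
    - [[-42,7.2,0],0]
    - [[0,0,0],0]

```text
t: 61.98
position: [502.4, -22.5, 129.4]
ee_rot: [-180.0, 0.0, 92.5]
force: [-1.0, 0.4, -2.1]
width: 0.284
gripper_force: 58.9
```

apply_moves:
  plan:
    - [[0,0,20],0]
    - [[0,0,20],0]
    - [[0,0,20],0]
    - [[0,0,7],0]
    - [[0,0,0],0]

```text
t: 62.6
position: [501.7, -19.6, 62.2]
ee_rot: [-179.9, -0.0, 92.8]
force: [0.2, -0.1, -0.7]
width: 0.282
gripper_force: 58.9
```

apply_moves:
  plan:
    - [[0,0,0],0]
    - [[0,0,0],0]
    - [[0,0,0],0]
    - [[0,0,0],0]
    - [[0,0,0],0]

```text
t: 63.22
position: [502.2, -20.1, 62.3]
ee_rot: [180.0, -0.0, 92.8]
force: [-0.3, 0.7, -0.9]
width: 0.283
gripper_force: 58.9
```

apply_moves:
  plan:
    - [[0,0,4],0]
    - [[0,0,4],0]
    - [[0,0,4],0]
    - [[0,0,2],0]
    - [[0,0,0],0]

```text
t: 63.85
position: [502.0, -20.1, 48.1]
ee_rot: [-180.0, -0.0, 92.8]
force: [-0.4, -0.2, -1.2]
width: 0.284
gripper_force: 58.9
```

apply_moves:
  plan:
    - [[0,0,6],0]
    - [[0,0,6],0]
    - [[0,0,6],0]
    - [[0,0,5],0]
    - [[0,0,4],0]

```text
t: 64.47
position: [502.0, -20.1, 20.9]
ee_rot: [-180.0, -0.0, 92.8]
force: [1.2, -0.3, 0.0]
width: 0.278
gripper_force: 58.9
```

apply_moves:
  plan:
    - [[0,0,0],0]
    - [[0,0,0],0]
    - [[0,0,0],0]
    - [[0,0,0],0]
    - [[0,0,0],0]

```text
t: 65.1
position: [502.3, -20.1, 21.4]
ee_rot: [180.0, -0.0, 92.8]
force: [0.2, 0.2, 0.1]
width: 0.284
gripper_force: 58.9
```

apply_moves:
  plan:
    - [[0,0,0],0]
    - [[0,0,0],0]
    - [[0,0,0],0]
    - [[0,0,-10],0]
    - [[0,0,-20],0]
  fingers: 0.6

```text
t: 65.72
position: [501.5, -20.1, 51.5]
ee_rot: [-179.9, -0.0, 92.8]
force: [0.7, 0.5, 0.2]
width: 0.6
gripper_force: 0.0
```

apply_moves:
  plan:
    - [[0,0,-30],0]
    - [[0,0,-30],0]
    - [[0,0,-20],0]
    - [[0,0,0],0]
    - [[0,0,0],0]

```text
t: 66.35
position: [501.8, -20.1, 130.8]
ee_rot: [-180.0, -0.0, 92.8]
force: [-0.7, 1.4, -0.5]
width: 0.6
gripper_force: 0.0
```

```bash
python3 - <<'E'
from h import *
np.set_printoptions(precision=1,suppress=True)
print(r.sense()['position'],r.sense()['width'])
snap('side','s13')
for d in imaging.pinpoint('side','keeper_knob')[:2]:print(d['p'],onz('side',d['xy'],113))
snap('top','t13')
for d in imaging.pinpoint('top','keeper_knob')[:2]:print(d['p'],onz('top',d['xy'],113))
for n in('new0','spent0'):
  for d in imaging.trace('side',n):
    q,A=cent(d['mask'])
    if d['p']>.2: print(n,round(d['p'],2),A,'tray',solve({'side':q},4,69,13,(450,-380))[0],'pocket',solve({'side':q},45,75,13,(500,0))[0])
plan([(685,-72,150,6.4,40)])
E
```

```text
[501.8 -20.1 130.8] 0.6000171266868862
0.82 [687.9 -78.7 113. ]
0.51 [694.6 -84.3 113. ]
new0 0.68 164 tray [507.7  41.3] pocket [494.4  54.6]
new0 0.65 152 tray [509.    3.1] pocket [495.7  17.3]
new0 0.48 111 tray [510.3 -32.6] pocket [496.9 -17.4]
new0 0.27 143 tray [ 646.7 -146.4] pocket [ 629.9 -128.4]
new0 0.26 70 tray [ 507.6 -185.6] pocket [ 494.2 -166.7]
spent0 0.75 72 tray [ 507.5 -186.5] pocket [ 494.1 -167.6]
spent0 0.55 142 tray [ 473.5 -415.3] pocket [ 460.9 -390.7]
[[[-6,18,-2],9.0],[[-3,19,-2],9.0],[[0,19,-2],9.0],[[3,19,-2],8.0],[[5,18,-2],9.0]]
[[[8,17,-2],8.0],[[10,16,-2],9.0],[[13,14,-2],8.0],[[15,12,-2],9.0],[[16.6,10.1,-1.4],8.4]]
end [685. -72. 150.] 6.360720063860915
```

apply_moves:
  plan:
    - [[-6,18,-2],9]
    - [[-3,19,-2],9]
    - [[0,19,-2],9]
    - [[3,19,-2],8]
    - [[5,18,-2],9]
  fingers: 0.45

```text
t: 67.28
position: [594.2, -45.9, 140.9]
ee_rot: [-180.0, 0.0, 48.5]
force: [-0.2, 0.4, 0.1]
width: 0.451
gripper_force: 0.0
```

apply_moves:
  plan:
    - [[8,17,-2],8]
    - [[10,16,-2],9]
    - [[13,14,-2],8]
    - [[15,12,-2],9]
    - [[17.5,12,-1.5],9]

```text
t: 67.9
position: [687.2, -73.7, 150.3]
ee_rot: [-180.0, 0.0, 5.5]
force: [0.3, 1.4, -0.3]
width: 0.446
gripper_force: 0.0
```

apply_moves:
  plan:
    - [[0,0,0],0]
    - [[0,0,0],0]
    - [[0,0,0],0]
    - [[0,0,0],0]
    - [[0,0,0],0]

```text
t: 68.53
position: [686.7, -73.5, 151.0]
ee_rot: [180.0, -0.0, 5.8]
force: [-1.0, -0.5, -0.6]
width: 0.455
gripper_force: 0.0
```

apply_moves:
  plan:
    - [[0,0,20],0]
    - [[0,0,20],0]
    - [[0,0,20],0]
    - [[0,0,18],0]
    - [[0,0,0],0]

```text
t: 69.15
position: [685.4, -73.4, 71.0]
ee_rot: [-180.0, 0.2, 5.8]
force: [0.1, 0.6, -0.1]
width: 0.454
gripper_force: 0.0
```

apply_moves:
  plan:
    - [[-0.4,-12.6,0],-4]
    - [[-0.4,-12.6,0],-4]
    - [[-0.4,-12.6,0],-4]
    - [[-0.4,-12.6,0],-4]
    - [[-0.4,-12.6,0],-4]

```text
t: 69.78
position: [670.6, -12.9, 74.0]
ee_rot: [180.0, -0.1, 25.9]
force: [0.0, -0.0, -0.2]
width: 0.455
gripper_force: 0.1
```

apply_moves:
  plan:
    - [[-0.4,-12.6,0],-4]
    - [[-0.4,-12.6,0],-4]
    - [[-0.4,-12.6,0],-4]
    - [[-0.4,-12.6,0],-4]
    - [[-0.4,-12.6,0],-4]

```text
t: 70.4
position: [634.1, 38.1, 74.0]
ee_rot: [179.9, -0.1, 45.9]
force: [0.2, -0.1, -0.0]
width: 0.449
gripper_force: 0.1
```

apply_moves:
  plan:
    - [[-0.4,-12.6,0],-4]
    - [[-0.4,-12.6,0],-4]
    - [[-0.4,-12.6,0],-4]
    - [[-0.4,-12.6,0],-4]
    - [[-0.4,-12.6,0],-4]

```text
t: 71.03
position: [582.4, 73.6, 74.0]
ee_rot: [179.9, -0.1, 65.9]
force: [-0.5, -0.4, -0.0]
width: 0.45
gripper_force: 0.1
```

apply_moves:
  plan:
    - [[-0.4,-12.6,0],-4]
    - [[-0.4,-12.6,0],-4]
    - [[-0.4,-12.6,0],-4]
    - [[0,0,0],0]
    - [[0,0,0],0]

```text
t: 71.65
position: [547.0, 85.2, 73.5]
ee_rot: [179.9, -0.0, 77.7]
force: [-0.4, -0.5, -0.2]
width: 0.447
gripper_force: 0.0
```

```bash
python3 - <<'E'
from h import *
np.set_printoptions(precision=1,suppress=True)
s=r.sense();print(s['position'],s['ee_rot'],s['force'])
im=snap('side','s14')
for d in imaging.pinpoint('side','keeper_knob')[:2]:print(d['p'],d['xy'],onz('side',d['xy'],113))
E
```

```text
[547.   85.2  73.5] [179.9  -0.   77.7] [-0.4 -0.5 -0.2]
0.57 [201.6, 238.3] [549.3  82.5 113. ]
0.51 [329.9, 186.8] [ 414.2 -288.2  113. ]
```

apply_moves:
  plan:
    - [[-0.3,-9.4,0],-3]
    - [[-0.3,-9.4,0],-3]
    - [[-0.3,-9.4,0],-3]
    - [[-0.2,-9.4,0],-3]
    - [[0,0,0],0]

```text
t: 72.38
position: [508.5, 89.0, 72.8]
ee_rot: [-180.0, 0.0, 89.7]
force: [0.0, 0.6, -0.4]
width: 0.448
gripper_force: 0.0
```

apply_moves:
  plan:
    - [[0,-4.7,0],-1.5]
    - [[0,-4.7,0],-1.5]
    - [[0,-4.7,0],-1.5]
    - [[0,0,0],0]
    - [[0,0,0],0]

```text
t: 73.0
position: [494.5, 88.8, 72.8]
ee_rot: [180.0, 0.0, 94.3]
force: [0.0, -0.6, -0.8]
width: 0.449
gripper_force: 0.0
```

apply_moves:
  plan:
    - [[0,-3.1,0],-1]
    - [[0,-3.1,0],-1]
    - [[0,0,0],0]
    - [[0,0,0],0]
    - [[0,0,0],0]

```text
t: 73.62
position: [488.0, 88.3, 72.7]
ee_rot: [-180.0, -0.0, 96.3]
force: [0.2, -0.1, 0.0]
width: 0.45
gripper_force: 0.0
```

```bash
python3 - <<'E'
from h import *
np.set_printoptions(precision=1,suppress=True)
s=r.sense();print(s['position'],s['ee_rot'],s['force'],s['gripper_force'])
im=snap('side','s15')
for d in imaging.pinpoint('side','keeper_knob')[:2]:print(d['p'],d['xy'],onz('side',d['xy'],113))
E
```

```text
[488.   88.3  72.7] [-180.    -0.    96.3] [ 0.2 -0.1  0. ] 0.039707914693281054
0.89 [213.9, 250.7] [498.4  91.4 113. ]
```

apply_moves:
  plan:
    - [[0,-1.5,0],-0.5]
    - [[0,-1.5,0],-0.5]
    - [[0,0,0],0]
    - [[0,0,0],0]
    - [[0,0,0],0]

```text
t: 74.35
position: [485.3, 88.0, 72.8]
ee_rot: [-180.0, -0.0, 97.3]
force: [-0.4, 0.1, 0.6]
width: 0.452
gripper_force: 0.0
```

apply_moves:
  plan:
    - [[0,-1.5,0],-0.5]
    - [[0,-1.5,0],-0.5]
    - [[0,0,0],0]
    - [[0,0,0],0]
    - [[0,0,0],0]

```text
t: 74.97
position: [482.4, 87.6, 72.8]
ee_rot: [180.0, 0.0, 98.3]
force: [0.1, 0.6, 0.4]
width: 0.451
gripper_force: 0.0
```

apply_moves:
  plan:
    - [[0,-1.5,0],-0.5]
    - [[0,-1.5,0],-0.5]
    - [[0,0,0],0]
    - [[0,0,0],0]
    - [[0,0,0],0]

```text
t: 75.6
position: [481.6, 87.3, 73.1]
ee_rot: [179.8, 0.0, 99.3]
force: [6.6, 0.2, -5.5]
width: 0.447
gripper_force: 3.5
```

apply_moves:
  plan:
    - [[0,-1.5,0],0]
    - [[0,0,0],0]
    - [[0,0,0],0]
    - [[0,0,0],0]
    - [[0,0,0],0]

```text
t: 76.22
position: [481.5, 87.3, 73.3]
ee_rot: [179.7, 0.0, 99.3]
force: [11.2, 1.3, -9.1]
width: 0.452
gripper_force: 5.4
```

```bash
python3 - <<'E'
from h import *
np.set_printoptions(precision=1,suppress=True)
im=snap('side','s16')
for d in imaging.pinpoint('side','keeper_knob')[:2]:print(d['p'],d['xy'],onz('side',d['xy'],113))
for d in imaging.pinpoint('side','power_tip')[:2]:print(d['p'],d['xy'],onz('side',d['xy'],102))
E
```

```text
0.92 [217.7, 253.4] [485.6  91.5 113. ]
0.51 [245.7, 238.0] [473.5   2.9 102. ]
0.42 [282.1, 209.4] [ 466.8 -138.3  102. ]
```

apply_moves:
  plan:
    - [[0,6,0],0]
    - [[0,3,0],0]
    - [[0,0,-20],0]
    - [[0,0,-30],0]
    - [[0,0,-30],0]

```text
t: 77.0
position: [486.0, 88.3, 153.4]
ee_rot: [-179.9, -0.0, 99.3]
force: [-0.1, -0.3, 0.1]
width: 0.449
gripper_force: 0.0
```

apply_moves:
  plan:
    - [[-20,0,0],6]
    - [[-40,0,0],0]
    - [[0,0,0],0]
    - [[0,0,0],0]
    - [[0,0,0],0]
  fingers: 0

```text
t: 77.62
position: [492.1, 29.3, 152.7]
ee_rot: [-180.0, -0.0, 93.3]
force: [0.4, 0.4, 0.6]
width: 0.002
gripper_force: 0.0
```

```bash
python3 - <<'E'
from h import *
np.set_printoptions(precision=1,suppress=True)
s=r.sense();print(s['position'],s['ee_rot'],s['force'])
im=snap('side','s17')
for d in imaging.pinpoint('side','keeper_knob')[:2]:print(d['p'],d['xy'],onz('side',d['xy'],113))
cv2.imwrite('pics/s17c.png',cv2.resize(cv2.cvtColor(im,4)[185:290,170:310],None,fx=5.5,fy=5.5,interpolation=2))
plan([(425,-140,153,93,40)])
E
```

```text
[492.1  29.3 152.7] [-180.    -0.    93.3] [0.4 0.4 0.6]
0.84 [218.4, 250.3] [491.   83.4 113. ]
[[[-33,-15,0],0.0],[[-33,-15,0],0.0],[[-33,-16,0],0.0],[[-33,-15,0],0.0],[[-33.2,-15.8,-0.3],0.3]]
end [ 425.1 -140.   153. ] 93.0234528054807
```

View pics/s17c.png

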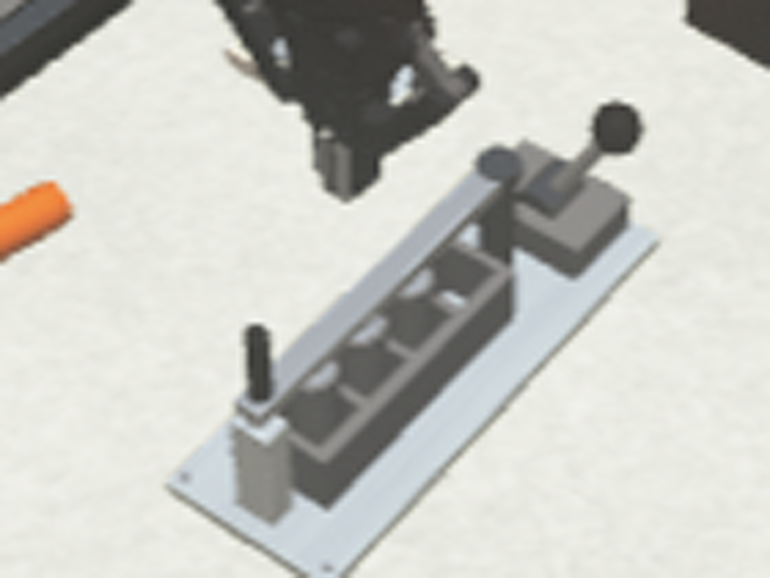

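apply_moves:
  plan:
    - [[-33,-15,0],0]
    - [[-33,-15,0],0]
    - [[-33,-16,0],0]
    - [[-33,-15,0],0]
    - [[-33.2,-15.8,0],0]

```text
t: 78.35
position: [424.8, -141.2, 152.9]
ee_rot: [180.0, 0.0, 93.3]
force: [0.2, 0.5, 0.3]
width: -0.001
gripper_force: 0.0
```

apply_moves:
  plan:
    - [[0,0,25],0]
    - [[0,0,25],0]
    - [[0,0,25],0]
    - [[0,0,18],0]
    - [[0,0,0],0]

```text
t: 78.97
position: [423.8, -139.8, 58.7]
ee_rot: [-179.8, -0.1, 93.3]
force: [0.7, 0.7, -0.6]
width: 0.002
gripper_force: 0.0
```

apply_moves:
  plan:
    - [[0,8,0],0]
    - [[0,8,0],0]
    - [[0,8,0],0]
    - [[0,8,0],0]
    - [[0,0,0],0]

```text
t: 79.6
position: [458.0, -138.8, 59.9]
ee_rot: [180.0, 0.0, 93.3]
force: [0.1, -0.1, -0.5]
width: -0.003
gripper_force: 0.0
```

apply_moves:
  plan:
    - [[0,8,0],0]
    - [[0,8,0],0]
    - [[0,8,0],0]
    - [[0,8,0],0]
    - [[0,0,0],0]

```text
t: 80.22
position: [489.9, -136.9, 59.8]
ee_rot: [180.0, 0.0, 93.3]
force: [-0.4, -0.1, -0.3]
width: 0.004
gripper_force: 0.0
```

```bash
python3 - <<'E'
from h import *
np.set_printoptions(precision=1,suppress=True)
s=r.sense();print(s['position'],s['ee_rot'],s['force'])
im=snap('side','s18')
for c in('side','top'):
  if c=='top':snap('top','t18')
  for d in imaging.pinpoint(c,'power_tip')[:3]:print(c,d['p'],d['xy'],onz(c,d['xy'],108))
E
```

```text
[ 489.9 -136.9   59.8] [180.    0.   93.3] [-0.4 -0.1 -0.3]
side 0.65 [268.1, 198.1] [ 519.3 -143.   108. ]
top 0.28 [269.6, 167.6] [ 663.2 -146.4  108. ]
```

apply_moves:
  plan:
    - [[-1,6,0],0]
    - [[-1,6,0],0]
    - [[-1,6,0],0]
    - [[-1,5,0],0]
    - [[0,0,0],0]

```text
t: 81.05
position: [512.8, -139.8, 59.8]
ee_rot: [180.0, 0.0, 93.3]
force: [-0.8, 0.2, 0.2]
width: 0.0
gripper_force: 0.0
```

apply_moves:
  plan:
    - [[0,2,0],0]
    - [[0,2,0],0]
    - [[0,0,0],0]
    - [[0,0,0],0]
    - [[0,0,0],0]

```text
t: 81.68
position: [516.2, -139.5, 59.9]
ee_rot: [180.0, 0.0, 93.3]
force: [-0.4, 0.4, -0.1]
width: 0.002
gripper_force: 0.2
```

apply_moves:
  plan:
    - [[0,1.5,0],0]
    - [[0,1.5,0],0]
    - [[0,0,0],0]
    - [[0,0,0],0]
    - [[0,0,0],0]

```text
t: 82.3
position: [519.2, -139.3, 59.9]
ee_rot: [180.0, 0.0, 93.3]
force: [-1.2, 0.2, -0.9]
width: -0.004
gripper_force: 0.2
```

apply_moves:
  plan:
    - [[0,1.5,0],0]
    - [[0,1.5,0],0]
    - [[0,0,0],0]
    - [[0,0,0],0]
    - [[0,0,0],0]

```text
t: 82.92
position: [521.7, -139.1, 59.6]
ee_rot: [-180.0, -0.0, 93.3]
force: [-2.6, 0.7, -0.3]
width: 0.0
gripper_force: 1.3
```

apply_moves:
  plan:
    - [[0,1.5,0],0]
    - [[0,1,0],0]
    - [[0,0,0],0]
    - [[0,0,0],0]
    - [[0,0,0],0]

```text
t: 83.55
position: [522.0, -139.0, 59.5]
ee_rot: [-179.8, 0.0, 93.2]
force: [-9.9, -0.8, 4.1]
width: -0.001
gripper_force: 4.7
```

```bash
python3 - <<'E'
from h import *
np.set_printoptions(precision=1,suppress=True)
im=snap('side','s19')
for d in imaging.pinpoint('side','power_tip')[:3]:print(d['p'],d['xy'],onz('side',d['xy'],102))
for th in(.7,.85,1.0):
    a=th-.5;print(th,proj('side',(509.9-3+80*np.sin(a),-138.8+5*np.sin(a),32+80*np.cos(a))))
E
```

```text
0.63 [259.9, 197.9] [ 540.8 -133.9  102. ]
0.59 [230.4, 198.3] [601.1 -79.5 102. ]
0.7 [265.9 197.9]
0.85 [262.5 197. ]
1.0 [259.2 196.7]
```

apply_moves:
  plan:
    - [[0,-8,0],0]
    - [[0,-12,0],0]
    - [[0,-15,0],0]
    - [[0,0,-30],0]
    - [[0,0,-30],0]

```text
t: 84.28
position: [488.4, -140.9, 120.3]
ee_rot: [-180.0, -0.0, 93.2]
force: [1.3, 0.3, -0.2]
width: 0.002
gripper_force: 0.0
```

apply_moves:
  plan:
    - [[-20,-20,-40],0]
    - [[-40,-10,-20],0]
    - [[-40,0,0],0]
    - [[0,0,0],0]
    - [[0,0,0],0]

```text
t: 84.9
position: [464.6, -242.0, 179.5]
ee_rot: [-180.0, -0.0, 93.2]
force: [-0.1, 0.0, -0.3]
width: -0.001
gripper_force: 0.0
```

```bash
python3 - <<'E'
from h import *
np.set_printoptions(precision=1,suppress=True)
s=r.sense();print(s['t'],s['position'],s['force'])
im=snap('side','s20');t=snap('top','t20')
for c in('side','top'):
  for n,z in(('power_tip',102),('keeper_knob',113)):
    for d in imaging.pinpoint(c,n)[:2]:print(c,n,d['p'],d['xy'],onz(c,d['xy'],z))
for n in('spent0',):
  for d in imaging.trace('side',n):
    q,A=cent(d['mask'])
    if d['p']>.2: print(n,round(d['p'],2),A,'tray',solve({'side':q},4,69,13,(450,-380))[0])
A=cv2.resize(cv2.cvtColor(im,4)[150:270,190:350],None,fx=2.5,fy=2.5,interpolation=2);B=cv2.resize(cv2.cvtColor(t,4)[170:270,195:355],None,fx=2.5,fy=2.5,interpolation=2)
o=np.zeros((300,800,3),np.uint8);o[:300,:400]=A;o[:250,400:]=B;cv2.imwrite('pics/fin.png',o)
E
```

```text
84.9 [ 464.6 -242.   179.5] [-0.1  0.  -0.3]
side keeper_knob 0.71 [215.7, 253.1] [489.9  94.  113. ]
side keeper_knob 0.6 [261.6, 213.7] [491.4 -81.2 113. ]
top power_tip 0.57 [270.1, 200.0] [ 552.9 -148.6  102. ]
top keeper_knob 0.82 [204.4, 214.9] [500.7  74.1 113. ]
spent0 0.74 173 tray [ 472.7 -413.3]
spent0 0.68 107 tray [ 480.2 -369. ]
```

```bash
python3 - <<'E'
from h import *
np.set_printoptions(precision=0,suppress=True,linewidth=250)
a=np.radians(3.5);o=np.array([501.5,-2.1]);ax=np.array([np.cos(a),np.sin(a)]);ay=np.array([-np.sin(a),np.cos(a)])
xs=np.arange(-26,27,2.);print(xs)
for c,n in(('top','t20'),('side','s20')):
    g=cv2.cvtColor(cv2.imread('pics/%s.png'%n),cv2.COLOR_BGR2GRAY)
    for y in(-60,-30,0,30,60,75):
        P=np.array([proj(c,(*(o+ax*x+ay*y),93)) for x in xs],np.float32)
        print(c,y,cv2.remap(g,P[:,0].copy(),P[:,1].copy(),1).ravel())
E
```

```text
[-26. -24. -22. -20. -18. -16. -14. -12. -10.  -8.  -6.  -4.  -2.   0.   2.   4.   6.   8.  10.  12.  14.  16.  18.  20.  22.  24.  26.]
top -60 [128 128 113 104  99 108 120 126 128 123 116 107 106 105 104 103 104 118 132 116 105 101  99  98 112 124 128]
top -30 [127 122 116 106 105 107 123 127  97  87  99 104 108 106 105 107 103  96 116 127 108  98  97 104 113 122 128]
top 0 [129 127 112 104 100 106 114 118 117 109 106 105 105 104 104 106 109 115 121 111 104 102 100  99 114 126 129]
top 30 [128 122 115 106 104 103  99  90  73  78 101 106 108 106 106 107 103  96  88  84  93  98 100 107 114 124 130]
top 60 [131 127 113 105 102  92  80  67  74 103 110 111 108 106 105 107 111 111 108  90  85  95  99 100 116 128 130]
top 75 [127 128 129 129 128 128 129 123 116 119 119 112 109 107 107 106 101  89  72  89 119 124 128 128 128 128 128]
side -60 [ 84  84  84  84  85  92 106 125 155 177 181 180 179 180 184 196 214 229 236 235 236 236 236 236 237 238 239]
side -30 [ 95  94  95  96  97 102 110 130 168 183 182 180 180 180 183 196 221 232 236 235 236 237 238 238 238 238 237]
side 0 [101 118 144 169 176 156 130 135 161 177 179 178 179 179 183 201 225 236 239 239 237 236 237 237 237 237 236]
side 30 [109 124 156 172 174 152 137 139 162 178 181 180 179 180 185 196 214 230 235 236 237 238 239 238 236 236 236]
side 60 [ 91 107 133 164 168 158 133 137 163 178 182 181 181 180 183 197 222 233 236 235 220 197 157 144 122 135 180]
side 75 [ 95  97 104 121 133 138 129 134 163 179 182 182 181 180 153 119  78  70  70  71  70  70 140 197 222 231 237]
```

```bash
python3 -c "
from bench import r
print(r.close_job())"
```

```text
the job is handed in; nothing more can be done
None
```

The job is handed in at about 85 s of the 210 s limit. Both spent cells are in the scrap tray, and the three fresh cells stand in pockets 1 to 3. The keeper bar measures parallel to the row (shut), and the power switch was pushed on until it hit its stop, with the arm clear of everything. `close_job()` returned no verdict.

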